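# Clamp cast feet under a keeper bar with a hand nut that may cross-thread

### The arm

A 6-joint arm with a two-finger parallel gripper is mounted at the origin on the work surface. World frame = base frame: x ahead of the robot, y to its left, z up, the work surface at z = 0. Lengths are in mm, angles in rad, forces in N, time in s.
With the tool pointing down it reaches from about 275 to 750 mm from the base axis. Payload 10.2 kg.
Tool frame: the origin (TCP) lies between the finger pads; the fingertips stand 11 mm ahead of it and the grasp point (between the pads) lies 8 mm behind it; z points along the fingers, y is the line along which they close (so a half turn about z gives the same grasp; the last joint's range is limited). The gripper opens to 85 mm and grips with 20 to 120 N. Pads are 22 mm wide; open, the fingers measure 114 mm over their backs; the gripper's body (76 mm by 85 mm) begins 54 mm behind the grasp point. The pads swing forward as they close: fully open they stand 13 mm farther back than shut.
Start: joints at [1.079, 0.313, 1.498, -0, 1.331, -0.223], TCP at [139.439, 506.15, 242.294] pointing down, gripper open.
Joint ranges: [-2.94, 2.94], [-0.97, 2.17], [0.19, 2.56], [-1.23, 4.37], [0.02, 3.11], [-2.88, 2.88]. Speed limits (rad/s): [2.39, 2.39, 3.01, 3.14, 3.14, 3.14].

### API

Orientations are given as a unit quaternion [w, x, y, z].
In Python, from rig import sense, eyes, finish_job gives the robot as it stands.
- The arm moves only by the shell command python3 -m jog 'ROWS' [FORCE]. ROWS is JSON, a list of rows, each a list of 7 numbers: the shift along the tool's x, y, z in m, then the turn, a rotation vector about the tool's x, y, z in rad, then the finger opening in m, from 0 to 0.0854. In form: [[dx, dy, dz, rx, ry, rz, gripper], ...]. A call has 1 to 5 rows; each row shifts and turns the commanded pose from where the row before left it, along the tool's axes as they then stand; what a row does not reach is not made up. A row lasts 1/10 s, in which the tool goes at most 50 mm and 8.59 degrees, less where a joint would pass 70% of its speed; a pose out of reach is approached as far as the arm can. A call is refused whole if a number of a shift passes 0.05 or a number of a turn 0.15, either way. A call with a gripper value outside its range is refused whole. The fingers move at their own pace and stop on an object; FORCE is the grip in N (left out, the last holds). Time passes only in rows, so rows that do not move let the fingers close. It gives the time, the measured TCP pose, the force, the opening and the grip force at its end, in the units of the state.
- sense(): the state, without advancing time (a new reading comes with each control period).
- eyes.capture(name): name is "side" or "top" or "wrist"; returns the picture (420x560x3 uint8, red, green, blue); there is no depth.
- eyes.calibration(name): a dict with "fx", "fy", "cx", "cy" (pixels), "cam_to_world" (4x4, takes a point from camera to world coordinates); the wrist camera has in their place "mount" (4x4, takes a point from camera to tool coordinates, whose origin is the TCP and whose axes are the flange's). Camera axes: x right, y down, z forward; pixel columns grow to the right and rows downward; lengths in mm; the calibration is good to about 2 mm. A picture is of the moment at which its call begins: read the wrist's pose just before it. calibration takes no time and is no camera call.
- finish_job(): hands the job in; it is judged then, once.
The state is a dict: "time_s": time; "joints": joint angles; "dq": joint speeds; "tau": joint torques, N m; "eef_pos": TCP position; "ee_rot": TCP orientation; "force": force on the tool from outside, world axes, zero at the start; "wrist_torque": the same for the moment, N m; "grip_width": opening from 0.0 (shut) to 1.0 (fully open); "grip_force": force on a finger pad.
Only numpy, scipy, OpenCV 4.12 (cv2) and the standard library are available. Lean on these libraries where they do the work, as an engineer would, in place of code of your own. Each camera call takes 0.05 s, during which the arm holds its last target. There are 200 camera calls.

### The job

Dip the brush tip briefly into the yellow wax pot and touch it to the bare end of the threaded stud above the red nut, then lay the brush back on its green mat. Stand every cream foot upright in a row in the channel between the jig's two rails, after the waxing swing the keeper bar fully home over them, and only then start the red nut gently clockwise: if it binds early it is crossed, so stop, never force it, back it off until the thread frees and start it again, and turn it fully down to its firm stop so that the bar clamps every foot. Leave the pot standing and the glass jar where it is.

Things in the scene. Friction and masses are not known exactly. Their poses are not given: they have to be found in the camera images.
- channel (a point): middle of the channel floor of the fixed clamping jig, on its plywood base (115 x 320 mm, 10 mm thick); y runs along the channel away from the nut, z up. Two rails 8 mm high, 175 mm long, stand at x -26 and +26 mm (44 mm of floor between): room for three feet with centres at y -50, 0 and +50 mm. Stud and nut stand at x 0, y -155 mm
- stud_end (a point): middle of the top face of the fixed vertical steel stud (12 mm across), 116 mm above the bench, on the nut's axis; it stands about 12 to 14 mm out of the red nut's top
- collar: fixed blue collar (44 mm across, 40 mm tall) round the stud under the bar; it hides the thread start. Origin: centre of its underside. A crossed nut binds at about 1.0 rad: at first 0.12 N m, then 0.9 N m more per rad; past 0.6 N m (about 0.5 rad of wind-up) it is ruined. Backing off to -0.6 rad frees it (drag up to 0.1 N m from 0 to -0.5); then it starts freely
- bar (a joint): swing of the keeper bar about the stud (rad): 0 = home over the channel's centre line (a stop); starts 0.72 to 0.9, swung open to the channel's -x side (anticlockwise from above), stop at 1.0. Light friction (0.06 N m); it stays where it is left
- bar_post (a point): middle of the black upright post (16 mm across, 40 mm tall) on the bar's free end, 240 mm from the stud axis: take it from above and follow the arc. Bar: aluminium, 26 mm wide, 12 mm thick with pad, underside about 58 mm above the bench at the start, 4 mm over the feet in the channel (tops at 54 mm); it goes down 2 mm per rad of the nut
- bar_pad: strip under the bar with three black sprung rubber pads in a row, 26 x 56 mm each, which press on the feet (1 N when they meet, 2 N more per mm). Origin: middle of the pads' underside while they are free
- nut (a joint): turn of the red nut (rad): clockwise from above is positive and screws down. Starts at 0.2 to 0.6, stops at -0.9 and 3.4, friction 0.05 N m, stays where left. In about half of the starts it is crossed, which cannot be seen, and binds at about 1.0 (see collar). With the bar home the pads meet the feet at about 2.4; turn on to the firm stop, fully home at 3.4
- nut_top (a point): middle of the top face of the red round knurled nut, 40 mm across and 30 mm tall, top about 103 mm above the bench at the start; its underside is 3 mm above the bar. Grip it from above across its sides; a grip of about 8 N slips before it can harm a crossed thread
- nut_head: the red nut's body, origin at the centre of its underside; turns with the nut
- foot1_mid (a point): a cream cast foot, 36 x 36 mm and 44 mm tall, a brass-ringed dark hole in its top and two brown grooves round it; this point is its centre, 22 mm above its underside, z up. Two or three of the four are present; any may go to any place in the channel. About 70 g
- foot2_mid (a point): a cream cast foot, 36 x 36 mm and 44 mm tall, a brass-ringed dark hole in its top and two brown grooves round it; this point is its centre, 22 mm above its underside, z up. Two or three of the four are present; any may go to any place in the channel. About 70 g
- foot3_mid (a point): a cream cast foot, 36 x 36 mm and 44 mm tall, a brass-ringed dark hole in its top and two brown grooves round it; this point is its centre, 22 mm above its underside, z up. Two or three of the four are present; any may go to any place in the channel. About 70 g
- foot4_mid (a point): a cream cast foot, 36 x 36 mm and 44 mm tall, a brass-ringed dark hole in its top and two brown grooves round it; this point is its centre, 22 mm above its underside, z up. Two or three of the four are present; any may go to any place in the channel. About 70 g
- brush_mid (a point): wax brush lying flat: this point is the middle of its grip, 9 mm above its underside; x axis points to the tip. Wooden handle 16 mm wide, 18 mm high, from x = -60 to +40 mm, then ferrule and black bristle end (13 mm across, rigid) to x = +90 mm. About 45 g
- brush_tip (a point): middle of the bristle end's front face, 90 mm from brush_mid
- mat_mid (a point): middle of the top face of the green brush mat, 190 x 100 x 3 mm, fixed; x along its length. The brush starts on it, its tip towards the robot, and must lie on it at the end
- pot_rim (a point): centre of the mouth of the open yellow wax pot: 72 mm across, wall 4 mm (mouth 64 mm), 36 mm tall, inner floor 31 mm below the rim; stands loose on the bench, 0.45 kg
- glass_jar: open glass jar, 70 mm across and 80 mm tall, origin at the centre of its underside: leave it alone
Things that resemble listed ones, but are neither listed nor needed, are in the scene too. What is shaped like the part that bears pot_rim but grey or pink is not meant.

How it is judged (in metres and radians):
On the way, in this order (a step that is already met when the one before it is completed fails the run):
1. the brush tip is dipped into the wax pot: at least 8 mm below its rim (z of brush_tip in the frame of pot_rim below -0.008 m and horizontal distance between brush_tip and pot_rim below 0.032 m), for 0.2 s.
2. then the brush tip touches the stud's end (tip centre within 14 mm of it) (distance between brush_tip and stud_end below 0.014 m and contact force between brush and jig above 0.1 N), for 0.1 s.
3. then, with the nut not yet screwed down, all feet stand in the channel and the bar is swung home over them (value of joint bar below 0.06 rad and value of joint nut below 1.6 rad and x of foot1_mid in the frame of channel between -0.008 and 0.008 m and y of foot1_mid in the frame of channel between -0.088 and 0.088 m and z of each of foot1_mid, foot2_mid, foot3_mid, foot4_mid in the frame of channel below 0.026 m and angle between each of foot1_mid, foot2_mid, foot3_mid, foot4_mid's own z axis and vertical below 0.1 rad and x of foot2_mid in the frame of channel between -0.008 and 0.008 m and y of foot2_mid in the frame of channel between -0.088 and 0.088 m and x of foot3_mid in the frame of channel between -0.008 and 0.008 m and y of foot3_mid in the frame of channel between -0.088 and 0.088 m and x of foot4_mid in the frame of channel between -0.008 and 0.008 m and y of foot4_mid in the frame of channel between -0.088 and 0.088 m), for 0.2 s.
At the end, for the whole second after the job is handed in: bar home (below 0.06 rad); every foot present upright on the channel floor within 8 mm of its centre line and 88 mm of its middle, so under the pads; nut screwed down past 3.0 rad; brush at rest on its mat, its middle within 60 mm of the mat's (value of joint bar below 0.06 rad and value of joint nut above 3 rad and x of foot1_mid in the frame of channel between -0.008 and 0.008 m and y of foot1_mid in the frame of channel between -0.088 and 0.088 m and z of each of foot1_mid, foot2_mid, foot3_mid, foot4_mid in the frame of channel below 0.026 m and angle between each of foot1_mid, foot2_mid, foot3_mid, foot4_mid's own z axis and vertical below 0.1 rad and x of foot2_mid in the frame of channel between -0.008 and 0.008 m and y of foot2_mid in the frame of channel between -0.088 and 0.088 m and x of foot3_mid in the frame of channel between -0.008 and 0.008 m and y of foot3_mid in the frame of channel between -0.088 and 0.088 m and x of foot4_mid in the frame of channel between -0.008 and 0.008 m and y of foot4_mid in the frame of channel between -0.088 and 0.088 m and horizontal distance between brush_mid and mat_mid below 0.06 m and height (world z) of brush_mid below 0.03 m and linear speed of brush below 0.02 m/s); the robot touches nothing.
It fails at once if a crossed nut forced: more than 12 N on its thread start, that is about 0.6 N m on the nut while it binds (contact force between nut_head and collar above 12 N).
It fails at once if the wax pot tipped (0.5 rad) or the glass jar moved more than 40 mm (angle between pot_rim's own z axis and vertical above 0.5 rad or distance of glass_jar from where it was at the start of the episode above 0.04 m).
Of foot1, foot2, foot3, foot4 only 2 to 3 are there at a start; the rules pass over those that are not, and their reading is None.
At some moment in a run one of foot1, foot2, foot3, foot4, brush may be knocked a few centimetres aside while the robot is not near it.
Once in a run the grip may slacken for a moment while it holds something.
It also fails if it takes over 210 s, if anything falls off the work surface, if the arm or the gripper's body presses on something with over 40 N, if the wrist force passes 120 N, or if a joint passes its speed limit or range.

## Working session

There is one attempt and no reset: what is moved stays moved. The work goes in short steps, Python scripts to look and compute and a shell command to move; the robot and the scene stay as the last step left them, time stands still between calls to the robot, and variables do not carry over. Pictures are saved under pics/ and viewed, at most 14 in all, crops included, and the job is handed in when it is done.

```bash
ls; mkdir -p pics
cat > h.py <<'E'
import numpy as np, cv2, json
from rig import sense, eyes
from scipy.spatial.transform import Rotation as R
def rot(s): q=s["ee_rot"]; return R.from_quat([q[1],q[2],q[3],q[0]]).as_matrix()
def shot(name,fn=None):
    s=sense(); im=eyes.capture(name); c=eyes.calibration(name)
    if name=="wrist":
        T=np.eye(4); T[:3,:3]=rot(s); T[:3,3]=s["eef_pos"]; M=T@np.array(c["mount"])
    else: M=np.array(c["cam_to_world"])
    if fn: cv2.imwrite("pics/"+fn+".png",im[:,:,::-1])
    return im,(c,M)
def ray(cal,u,v):
    c,M=cal; d=M[:3,:3]@np.array([(u-c["cx"])/c["fx"],(v-c["cy"])/c["fy"],1]); return M[:3,3],d
def onz(cal,u,v,z):
    o,d=ray(cal,u,v); return o+d*(z-o[2])/d[2]
def proj(cal,p):
    c,M=cal; q=np.linalg.inv(M)@np.append(p,1); return c["fx"]*q[0]/q[2]+c["cx"],c["fy"]*q[1]/q[2]+c["cy"]
def blobs(im,lo,hi,amin=60):
    h=cv2.cvtColor(im,cv2.COLOR_RGB2HSV); m=cv2.inRange(h,np.array(lo),np.array(hi))
    cs,_=cv2.findContours(m,cv2.RETR_EXTERNAL,cv2.CHAIN_APPROX_NONE)
    return sorted([c for c in cs if cv2.contourArea(c)>amin],key=cv2.contourArea,reverse=True)
def togo(target,pos=None):
    s=sense(); r=rot(s); return r.T@(np.array(target)-np.array(s["eef_pos"]))/1000
E
python3 - <<'E'
from h import *
s=sense(); print(s, rot(s).round(3))
for n in("top","side"):
    im,c=shot(n,n+"0"); print(n,c)
im,c=shot("wrist","wrist0"); print(c[0])
E
```

```text
pics
{'time_s': 0.0, 'joints': array([ 1.07862774e+00,  3.13487721e-01,  1.49845070e+00,  2.02157182e-05,
        1.33098934e+00, -2.23375071e-01]), 'dq': array([ 0.00050898,  0.00051715,  0.00058369, -0.00031425,  0.00114229,
        0.00123565]), 'tau': array([-1.54566747e-03, -4.12267363e+01, -2.59740329e+01, -3.03154884e-04,
        4.20709810e-03,  3.06247819e-05]), 'eef_pos': array([139.30005677, 505.93022872, 241.71063711]), 'ee_rot': array([-2.42965580e-04,  1.33994889e-01,  9.90981798e-01, -6.21848381e-04]), 'force': array([-0.09991093,  0.09741842, -0.51438524]), 'wrist_torque': array([ 0.01817226, -0.02605987, -0.00364124]), 'grip_force': 0.0, 'grip_width': 0.9975925895014915} [[-0.964  0.266 -0.001]
 [ 0.266  0.964 -0.001]
 [ 0.    -0.001 -1.   ]]
top ({'fx': 533.1373725771255, 'fy': 533.1373725771255, 'cx': 279.75112358056646, 'cy': 210.56031762167495, 'cam_to_world': array([[ 2.59499176e-02, -9.92390405e-01,  1.20365632e-01,
         3.55899945e+02],
       [-9.99603805e-01, -2.70725973e-02, -7.70111434e-03,
        -3.61546205e+01],
       [ 1.09011223e-02, -1.20118100
[... 1041 characters left out ...]
.80876429e-01,  5.63033621e-01, -7.77239714e-01,
         1.18472286e+03],
       [-8.94896836e-03, -8.11341930e-01, -5.84503369e-01,
         9.84426675e+02],
       [ 0.00000000e+00,  0.00000000e+00,  0.00000000e+00,
         1.00000000e+00]]))
{'fx': 317.30490449833763, 'fy': 317.30490449833763, 'cx': 276.8060499588158, 'cy': 211.6049037318669, 'mount': array([[-2.27107455e-04, -9.55604095e-01, -2.94653632e-01,
         7.54132347e+01],
       [ 9.99999881e-01, -3.44438942e-04,  3.46304356e-04,
        -4.43879132e-01],
       [-4.32420046e-04, -2.94653518e-01,  9.55604059e-01,
        -1.31351326e+02],
       [ 0.00000000e+00,  0.00000000e+00,  0.00000000e+00,
         1.00000000e+00]])}
```

View pics/top0.png

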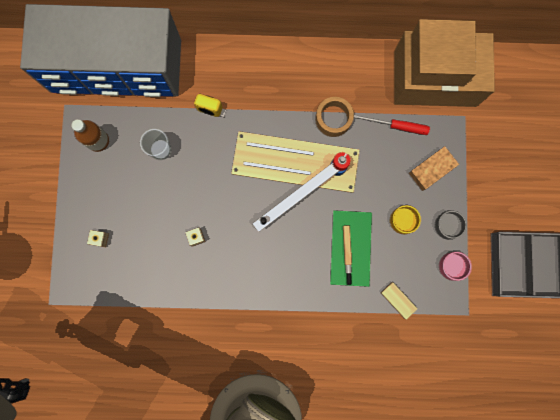

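View pics/side0.png

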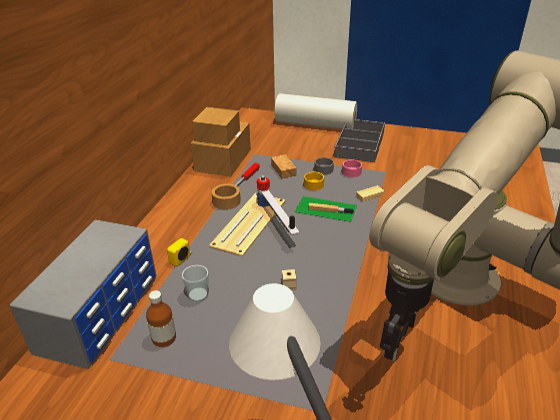

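The top view shows the yellow pot (405,219), with grey (450,225) and pink (455,266) lookalikes. The brush is on the mat (348,255), tip at (349,281). The jig runs from (240,150) to (355,165), with the nut at (342,160) and the bar post at (263,220). Cream feet are at (97,238) and (195,237); the cream bar at (399,300) and cork at (435,168) are not feet. The glass jar is at (156,144).

Run:
```python
from h import *
a=cv2.imread("pics/top0.png"); b=cv2.imread("pics/side0.png")
z=lambda i,x,y,w,h:cv2.resize(i[y:y+h,x:x+w],(400,300),interpolation=cv2.INTER_CUBIC)
o=np.vstack([np.hstack([z(a,80,215,80,60),z(a,170,210,80,60)]),np.hstack([z(b,250,250,80,60),z(a,320,200,160,120)])])
cv2.imwrite("pics/c1.png",o)
im,c=shot("top")
P=lambda n,u,v,h:print(n,onz(c,u,v,h).round(1))
for n,lo,hi,h in[("yellow",(20,150,120),(30,255,255),36),("green",(50,100,60),(75,255,255),3),("red",(0,180,100),(6,255,255),100),("cream",(22,40,140),(32,140,255),30),("jigply",(20,60,180),(30,140,255),10)]:
  for k in blobs(im,lo,hi)[:5]:
    (u,v),(w,hh),an=cv2.minAreaRect(k); print(n,round(u),round(v),w,hh,an,cv2.contourArea(k),onz(c,u,v,h).round(1),[onz(c,*q,h).round(0)[:2].tolist() for q in cv2.boxPoints(((u,v),(w,hh),an))] if n in("green","jigply") else "")
P("post",263,220,100);P("studtop",342,157,116);P("brushmid",347,250,15);P("brushtip",349,282,9)
P("f1",97,238,44);P("f2",195,237,44);P("jar",156,144,40)
```

```text
yellow 406 219 27.649059295654297 27.891597747802734 75.96376037597656 589.0 [ 504.6 -364.8   36. ] 
yellow 207 103 25.27433967590332 13.87341594696045 15.945395469665527 287.5 [791.  148.2  36. ] 
green 351 248 38.5661506652832 73.94929504394531 2.12109637260437 2277.0 [ 429.7 -231.1    3. ] [[336.0, -180.0], [525.0, -184.0], [524.0, -283.0], [335.0, -277.0]]
red 410 127 38.04652786254883 9.021340370178223 11.309932708740234 290.5 [ 724.4 -359.2  100. ] 
red 341 160 15.0 16.0 90.0 101.5 [ 635.7 -191.2  100. ] 
cream 297 150 122.73136138916016 19.15047264099121 8.47114372253418 1754.5 [676.2 -87.1  30. ] 
cream 275 169 85.94683074951172 21.605201721191406 9.090276718139648 1138.0 [623.8 -32.   30. ] 
cream 339 179 32.809757232666016 21.637470245361328 8.130102157592773 402.0 [ 604.  -194.3   30. ] 
cream 398 302 35.82511901855469 11.539398193359375 47.38594055175781 352.0 [ 298.1 -344.9   30. ] 
jigply 295 161 122.84040069580078 42.994140625 8.615649223327637 3177.0 [650.2 -82.8  10. ] [[614.0, 82.0], [727.0, 69.0], [687.0, -249.0], [574.0, -233.0]]
jigply 399 301 36.401031494140625 15.148255348205566 47.29060745239258 515.5 [ 300.4 -352.9   10. ] [[320.0, -308.0], [346.0, -336.0], [281.0, -398.0], [255.0, -370.0]]
jigply 339 177 32.38011169433594 25.441513061523438 7.594643592834473 428.5 [ 612.2 -196.4   10. ] [[583.0, -151.0], [650.0, -159.0], [641.0, -242.0], [575.0, -234.0]]
post [485.7  -6.6 100. ]
studtop [ 640.7 -191.5  116. ]
brushmid [ 423.8 -219.6   15. ]
brushtip [ 343.4 -226.4    9. ]
f1 [435.6 403.8  44. ]
f2 [444.5 162.   44. ]
jar [678.3 272.   40. ]
```

View pics/c1.png

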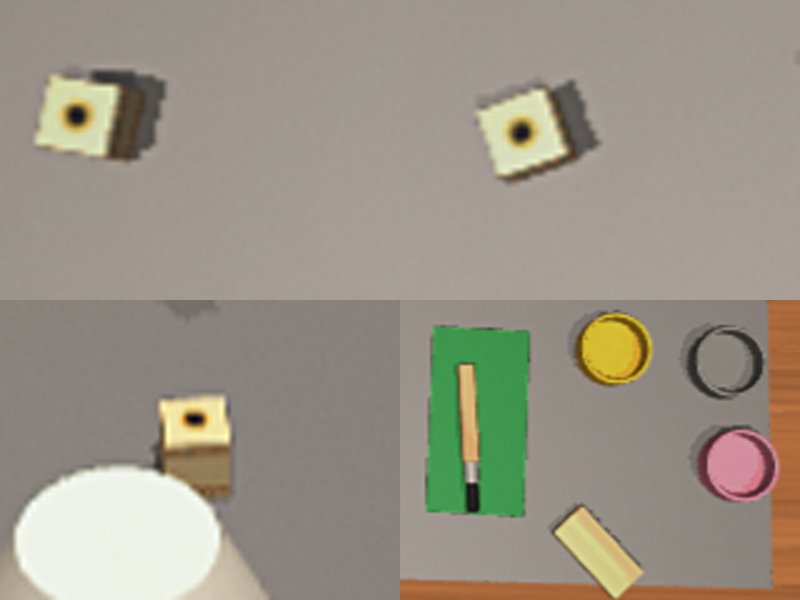

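Two feet are present, both upright: A (95,238) and B (194,236). The brush runs from its butt at (346,226) to its tip at (349,284), and the yellow pot is at (405,219). I'll go above the brush first.

```bash
cat >> h.py <<'E'
def goto(p,tx=None,tz=(0,0,-1)):
    "print shift (m, tool axes now) and turn (rotvec, tool axes) still to go"
    s=sense(); r=rot(s); d=r.T@(np.array(p)-np.array(s["eef_pos"]))/1000
    t=np.zeros(3)
    if tx is not None:
        z=np.array(tz,float); z/=np.linalg.norm(z); x=np.array(tx,float); x-=z*(x@z); x/=np.linalg.norm(x)
        t=R.from_matrix(r.T@np.c_[x,np.cross(z,x),z]).as_rotvec()
    print("shift",d.round(4),"turn",t.round(3),"at",np.round(s["eef_pos"],1),"F",np.round(s["force"],1),"t",round(s["time_s"],1),"grip",round(s["grip_width"],3),round(s["grip_force"],1))
E
python3 - <<'E'
from h import *
c0=eyes.calibration("top"); c=(c0,np.array(c0["cam_to_world"]))
a=onz(c,346.4,226,18);b=onz(c,349.2,284,10);print(a,b)
goto([410,-222,200],(b-a))
E
```

```text
[ 484.49537214 -217.04237751   18.        ] [ 338.46233131 -226.79652514   10.        ]
shift [-0.4543 -0.63    0.0424] turn [-0.001 -0.    -0.335] at [139.3 506.  242. ] F [-0.1 -0.3  0.1] t 0.2 grip 1.004 0.0
```

```bash
m='python3 -m jog'
python3 -m jog '[[-0.028,-0.039,0,0,0,0,0.085],[-0.028,-0.039,0,0,0,0,0.085],[-0.028,-0.039,0,0,0,0,0.085],[-0.028,-0.039,0,0,0,0,0.085],[-0.028,-0.039,0,0,0,0,0.085]]' >/dev/null
python3 -m jog '[[-0.028,-0.039,0,0,0,0,0.085],[-0.028,-0.039,0,0,0,0,0.085],[-0.028,-0.039,0,0,0,0,0.085],[-0.028,-0.039,0,0,0,0,0.085],[-0.028,-0.039,0,0,0,0,0.085]]' >/dev/null
python3 -m jog '[[-0.028,-0.039,0,0,0,0,0.085],[-0.028,-0.039,0,0,0,0,0.085],[-0.028,-0.039,0,0,0,0,0.085],[-0.028,-0.039,0,0,0,0,0.085],[-0.028,-0.039,0,0,0,0,0.085]]' >/dev/null
python3 -m jog '[[0,0,0.04,0,0,-0.15,0.085],[0,0,0,0,0,-0.15,0.085],[0,0,0,0,0,-0.035,0.085],[0,0,0,0,0,0,0.085]]'
python3 - <<'E'
from h import *
im,c=shot("wrist","w1")
for n,lo,hi,h in[("wood",(12,80,120),(22,200,255),21),("yellow",(22,150,120),(30,255,255),36),("black",(0,0,0),(180,255,45),9)]:
  for k in blobs(im,lo,hi)[:4]:
    r=cv2.minAreaRect(k); print(n,r,onz(c,*r[0],h).round(1),[onz(c,*q,h).round(0)[:2].tolist() for q in cv2.boxPoints(r)])
goto([410,-222,200],(-1,-.067,0))
E
```

```text
time_s: 2.1
eef_pos: [388.9, -169.4, 202.1]
ee_rot: [-0.0, -0.033, 0.999, 0.0]
force: [0.0, -0.2, 0.0]
grip_width: 0.995
grip_force: 0.0
wood ((85.61572265625, 80.6846694946289), (126.04618072509766, 57.63530349731445), 53.84181594848633) [ 296.2 -350.9   21. ] [[272.0, -401.0], [242.0, -357.0], [322.0, -297.0], [357.0, -344.0]]
wood ((296.0306701660156, 43.900787353515625), (59.1609992980957, 177.27867126464844), 88.74555206298828) [ 253.4 -161.5   21. ] [[237.0, -240.0], [224.0, -88.0], [271.0, -79.0], [284.0, -239.0]]
wood ((80.89434814453125, 292.34246826171875), (65.62857055664062, 41.95072937011719), 46.68468475341797) [ 518.2 -380.5   21. ] [[509.0, -421.0], [472.0, -383.0], [528.0, -339.0], [569.0, -378.0]]
wood ((271.2117919921875, 354.95294189453125), (119.68073272705078, 28.480066299438477), 9.272602081298828) [ 589.2 -163.1   21. ] [[600.0, -236.0], [560.0, -231.0], [578.0, -91.0], [620.0, -91.0]]
yellow ((86.15384674072266, 289.73077392578125), (68.71524047851562, 55.44352340698242), 29.74488067626953) [ 504.9 -364.7   36. ] [[517.0, -412.0], [458.0, -376.0], [493.0, -318.0], [556.0, -353.0]]
black ((279.5, 343.0), (152.0, 559.0), 90.0) [ 581.4 -153.6    9. ] [[499.0, -476.0], [458.0, 155.0], [679.0, 229.0], [728.0, -519.0]]
black ((225.0, 152.5), (29.0, 12.0), 90.0) [ 354.3 -224.4    9. ] [[340.0, -231.0], [340.0, -219.0], [369.0, -218.0], [369.0, -230.0]]
shift [-0.0176 -0.0539  0.0023] turn [ 0.    -0.    -0.002] at [ 389.  -169.4  202.3] F [0.6 0.2 0.6] t 2.1 grip 0.994 0.0
```

View pics/w1.png

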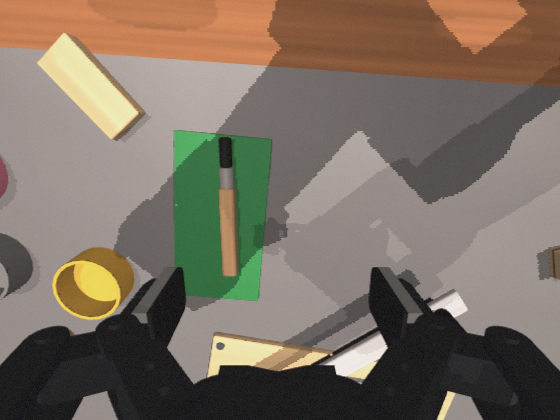

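The wrist view shows the brush with its tip at (225,138) and butt at (230,275), and the yellow pot at (92,283).

Run:
```python
from h import *
c0=eyes.calibration("wrist"); s=sense(); T=np.eye(4);T[:3,:3]=rot(s);T[:3,3]=s["eef_pos"]; c=(c0,T@np.array(c0["mount"]))
a=onz(c,229.5,275,21);f=onz(c,227,190,21);t=onz(c,225,138,15);print(a,f,t)
goto([430,-221,16],a*[-1,-1,0]+t*[1,1,0])
```

```text
[ 485.94300505 -215.42575017   21.        ] [ 390.31374393 -219.95339781   21.        ] [ 339.59833659 -223.75777773   15.        ]
shift [-0.0376 -0.0542  0.1863] turn [ 0.    -0.     0.008] at [ 389.  -169.4  202.3] F [0.6 0.2 0.6] t 2.1 grip 0.994 0.0
```

```bash
python3 -m jog '[[-0.019,-0.026,0,0,0,0,0.06],[-0.018,-0.025,0,0,0,0,0.06],[0,0,0.045,0,0,0,0.05],[0,0,0.045,0,0,0,0.05],[0,0,0.045,0,0,0,0.05]]' 40 >/dev/null
python3 -m jog '[[0,0,0.03,0,0,0,0.05],[0,0,0.02,0,0,0,0.05],[0,0,0,0,0,0,0.05],[0,0,0,0,0,0,0.0],[0,0,0,0,0,0,0.0]]' 
python3 -m jog '[[0,0,0,0,0,0,0],[0,0,0,0,0,0,0],[0,0,0,0,0,0,0]]'
python3 -m jog '[[0,0,-0.04,0,0,0,0],[0,0,-0.045,0,0,0,0],[0,0,-0.045,0,0,0,0],[0,0,0,0,0,0,0]]'
python3 - <<'E'
from h import *
im,c=shot("wrist","w2")
s=sense(); print(s["eef_pos"])
E
```

```text
time_s: 3.15
eef_pos: [430.0, -218.3, 18.6]
ee_rot: [0.001, -0.033, 0.999, -0.001]
force: [-0.1, 0.4, 0.2]
grip_width: 0.256
grip_force: 0.0
time_s: 3.45
eef_pos: [430.0, -218.4, 18.8]
ee_rot: [0.001, -0.033, 0.999, -0.001]
force: [-1.6, 0.9, 6.7]
grip_width: 0.174
grip_force: 39.9
time_s: 3.85
eef_pos: [431.4, -219.4, 153.3]
ee_rot: [0.004, -0.033, 0.999, -0.004]
force: [-0.3, -0.2, -0.8]
grip_width: 0.174
grip_force: 39.3
[ 430.25939633 -218.56194294  150.18168842]
```

View pics/w2.png

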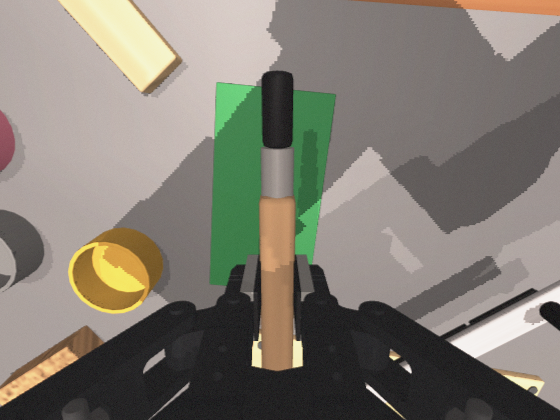

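```bash
python3 -m jog '[[0,0,0,0,-0.15,0,0],[0,0,0,0,-0.15,0,0],[0,0,0,0,-0.15,0,0],[0,0,0,0,-0.15,0,0],[0,0,0,0,-0.15,0,0]]' >/dev/null
python3 -m jog '[[0,0,0,0,0,0,0]]'
cat >> h.py <<'E'
def gotip(p,off=(90,0,6.6)):
    s=sense(); r=rot(s); tip=np.array(s["eef_pos"])+r@np.array(off); d=np.array(p)-tip
    print("tip",tip.round(1),"world d",d.round(1),"shift",(r.T@d/1000).round(4),"F",np.round(s["force"],1),"t",round(s["time_s"],2),s["grip_force"].round(1)); print((r.T@[0,0,-.01]).round(4))
E
python3 - <<'E'
from h import *
gotip([497,-365,90])
E
```

```text
time_s: 4.5
eef_pos: [477.4, -182.6, 205.3]
ee_rot: [0.315, 0.002, 0.949, -0.001]
force: [-0.6, -0.7, -1.8]
grip_width: 0.174
grip_force: 39.3Traceback (most recent call last):
  File "<stdin>", line 2, in <module>
  File "h.py", line 34, in gotip
    print("tip",tip.round(1),"world d",d.round(1),"shift",(r.T@d/1000).round(4),"F",np.round(s["force"],1),"t",round(s["time_s"],2),s["grip_force"].round(1)); print((r.T@[0,0,-.01]).round(4))
                                                                                                                                    ^^^^^^^^^^^^^^^^^^^^^
AttributeError: 'float' object has no attribute 'round'
```

```bash
sed -i 's/,s\["grip_force"\].round(1))/,s["grip_force"])/' h.py
python3 - <<'E'
from h import *
gotip([497,-365,90]); print(sense()["joints"].round(2), rot(sense()).round(2))
E
```

```text
tip [ 409.2 -182.4  146.2] world d [  87.8 -182.6  -56.2] shift [-0.0373 -0.1823  0.0979] F [-0.6 -0.7 -1.8] t 4.5 39.347355365753174
[0.006 0.    0.008]
[-0.82  0.09  2.02  0.74  0.7  -2.88] [[-0.8  0.   0.6]
 [ 0.   1.  -0. ]
 [-0.6 -0.  -0.8]]
```

Joint 6 hit its limit, so I'll turn the brush to point radially inward.

Run:
```python
from h import *
a=-0.62;t=.75;e=np.array([np.cos(a),np.sin(a),0]);z=np.array([0,0,1.])
goto(sense()["eef_pos"],-e*np.cos(t)-z*np.sin(t),e*np.sin(t)-z*np.cos(t))
```

```text
shift [0. 0. 0.] turn [ 0.395 -0.106  0.474] at [ 477.4 -182.6  205.3] F [-0.6 -0.7 -1.8] t 4.5 grip 0.174 39.3
```

```bash
python3 -m jog '[[0,0,0,0.079,-0.021,0.095,0],[0,0,0,0.079,-0.021,0.095,0],[0,0,0,0.079,-0.021,0.095,0],[0,0,0,0.079,-0.021,0.095,0],[0,0,0,0.079,-0.021,0.095,0]]' >/dev/null
python3 -m jog '[[0,0,0,0,0,0,0]]'
python3 - <<'E'
from h import *
a=-0.62;t=.75;e=np.array([np.cos(a),np.sin(a),0]);z=np.array([0,0,1.])
goto(sense()["eef_pos"],-e*np.cos(t)-z*np.sin(t),e*np.sin(t)-z*np.cos(t))
gotip([498,-360,80]); print(sense()["joints"].round(2))
E
```

```text
time_s: 5.1
eef_pos: [474.1, -184.0, 200.2]
ee_rot: [0.334, 0.234, 0.908, -0.093]
force: [-0.2, -0.5, -0.8]
grip_width: 0.17
grip_force: 45.4
shift [0. 0. 0.] turn [ 0.065 -0.042  0.09 ] at [ 474.1 -184.   200.2] F [-0.2 -0.5 -0.8] t 5.1 grip 0.17 45.4
tip [ 417.7 -153.4  136.6] world d [  80.3 -206.6  -56.6] shift [-0.0919 -0.1406  0.1553] F [-0.2 -0.5 -0.8] t 5.1 45.407187938690186
[0.0065 0.0001 0.0076]
[-0.64  0.06  2.11  0.27  0.29 -1.93]
```

```bash
python3 -m jog '[[-0.018,-0.028,0.031,0,0,0,0],[-0.018,-0.028,0.031,0,0,0,0],[-0.018,-0.028,0.031,0,0,0,0],[-0.018,-0.028,0.031,0,0,0,0],[-0.018,-0.028,0.031,0,0,0,0]]' >/dev/null
python3 -m jog '[[0,0,0,0.03,-0.02,0.045,0],[0,0,0,0.03,-0.02,0.045,0],[0,0,0,0,0,0,0]]'
python3 - <<'E'
from h import *
gotip([498,-360,24]); print(sense()["joints"].round(2),rot(sense()).round(2)); im,c=shot("wrist","w3"); shot("side","s3")
a=cv2.imread("pics/w3.png");b=cv2.imread("pics/s3.png")[120:270,240:440]
cv2.imwrite("pics/c3.png",np.hstack([cv2.resize(a,(400,300)),cv2.resize(b,(400,300))]))
E
```

```text
time_s: 5.9
eef_pos: [553.1, -389.8, 142.8]
ee_rot: [0.349, 0.282, 0.887, -0.109]
force: [-0.0, -0.4, -0.2]
grip_width: 0.171
grip_force: 45.5
tip [ 503.1 -354.1   76.7] world d [ -5.1  -5.9 -52.7] shift [ 0.0365 -0.0079  0.0381] F [-0.  -0.4 -0.2] t 5.9 45.46986937522888
[ 0.0068 -0.      0.0073]
[-0.84  0.48  1.73  0.69  0.25 -2.42] [[-0.6   0.58  0.56]
 [ 0.42  0.82 -0.39]
 [-0.68  0.   -0.73]]
```

View pics/c3.png

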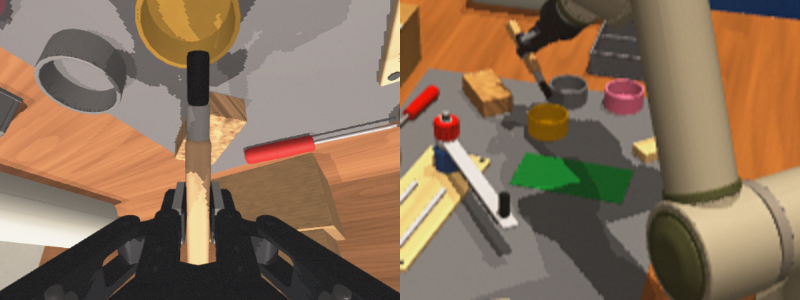

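The brush tip, (198,55) in the left half, is held above the yellow pot and the path down is clear.

```bash
python3 -m jog '[[0,-0.008,0,0,0,0,0],[0.018,0,0.018,0,0,0,0],[0.018,0,0.019,0,0,0,0],[0,0,0,0,0,0,0]]'
python3 - <<'E'
from h import *
gotip([498,-360,24]); print(sense()["joints"].round(2)); im,c=shot("wrist"); print(proj(c,[505,-365,36]))
E
```

```text
time_s: 6.4
eef_pos: [547.8, -395.0, 93.5]
ee_rot: [0.349, 0.284, 0.886, -0.107]
force: [-0.2, -0.5, -0.7]
grip_width: 0.175
grip_force: 45.5
tip [ 498.  -358.9   27.5] world d [ 0.  -1.1 -3.5] shift [ 0.0019 -0.0009  0.003 ] F [-0.2 -0.5 -0.7] t 6.4 45.45971632003784
[ 0.0068 -0.0001  0.0073]
[-0.86  0.56  1.77  1.12  0.19 -2.85]
(np.float64(276.18337001027334), np.float64(108.53226251825133))
```

```bash
python3 -m jog '[[0.0017,-0.006,0.0025,0.068,0,0.073,0],[0.0017,-0.006,0.0025,0.068,0,0.073,0],[0,0,0,0,0,0,0],[0,0,0,0,0,0,0],[0,0,0,0,0,0,0]]'
python3 - <<'E'
from h import *
gotip([498,-360,22]); print(sense()["joints"].round(2),rot(sense()).round(2)); im,c=shot("wrist"); print(proj(c,[505,-365,36]))
E
```

```text
time_s: 6.95
eef_pos: [543.5, -400.8, 91.9]
ee_rot: [0.339, 0.331, 0.872, -0.127]
force: [0.4, 0.2, -0.7]
grip_width: 0.172
grip_force: 45.5
tip [ 497.2 -359.6   26.3] world d [ 0.8 -0.4 -4.3] shift [0.0023 0.0002 0.0038] F [ 0.4  0.2 -0.7] t 6.95 45.46918451786041
[ 0.0067 -0.      0.0074]
[-0.84  0.56  1.76  0.77  0.11 -2.41] [[-0.55  0.66  0.51]
 [ 0.49  0.75 -0.45]
 [-0.67  0.   -0.74]]
(np.float64(280.8896214353247), np.float64(110.62329207621906))
```

```bash
python3 -m jog '[[0.005,0,0.0055,0,0,0,0],[0,0,0,0,0,0,0],[0,0,0,0,0,0,0],[0,0,0,0,0,0,0],[0,0,0,0,0,0,0]]'
python3 - <<'E'
from h import *
gotip([498,-360,22]); print(sense()["joints"].round(2)); im,c=shot("wrist","w4");shot("top","t4")
a=cv2.imread("pics/w4.png")[0:210,140:420];b=cv2.imread("pics/t4.png")[170:270,350:483]
cv2.imwrite("pics/c4.png",np.hstack([cv2.resize(a,(400,300)),cv2.resize(b,(400,300))]))
E
```

```text
time_s: 7.5
eef_pos: [543.5, -400.6, 84.0]
ee_rot: [0.338, 0.332, 0.871, -0.127]
force: [0.2, 0.7, -0.9]
grip_width: 0.174
grip_force: 45.5
tip [ 497.2 -359.2   18.5] world d [ 0.8 -0.8  3.5] shift [-0.0032 -0.     -0.0019] F [ 0.2  0.7 -0.9] t 7.5 45.46828508377075
[ 0.0067 -0.      0.0074]
[-0.84  0.58  1.76  0.87  0.1  -2.52]
```

View pics/c4.png

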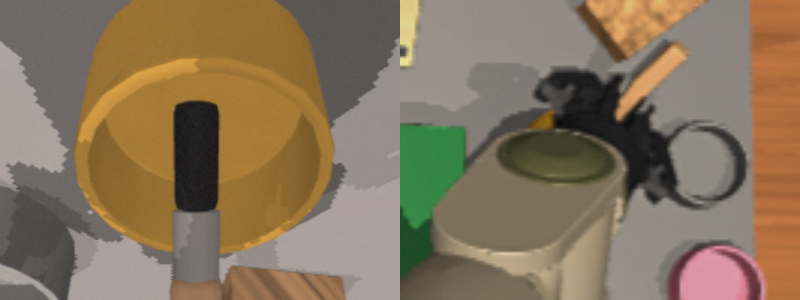

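The bristle end sits inside the yellow pot's mouth, below the rim, with its tip at (196,105) in the left half. Now up and over to the stud.

```bash
python3 -m jog '[[-0.02,0,-0.022,0,0,0,0],[-0.02,0,-0.022,0,0,0,0],[-0.02,0,-0.022,0,0,0,0],[-0.02,0,-0.022,0,0,0,0],[-0.02,0,-0.022,0,0,0,0]]'
python3 - <<'E'
from h import *
gotip([600,-200,190]); print(sense()["joints"].round(2))
E
```

```text
time_s: 8.1
eef_pos: [543.3, -400.3, 223.3]
ee_rot: [0.339, 0.331, 0.872, -0.125]
force: [0.5, 0.6, -1.0]
grip_width: 0.174
grip_force: 45.5
tip [ 497.1 -359.   157.7] world d [102.9 159.   32.3] shift [-0.0003  0.1875 -0.042 ] F [ 0.5  0.6 -1. ] t 8.1 45.4643851518631
[ 0.0067 -0.0001  0.0074]
[-0.84  0.36  1.66  0.22  0.39 -1.85]
```

```bash
python3 -m jog '[[0,0.038,-0.0085,0,0,0,0],[0,0.038,-0.0085,0,0,0,0],[0,0.038,-0.0085,0,0,0,0],[0,0.038,-0.0085,0,0,0,0],[0,0.038,-0.0085,0,0,0,0]]'>/dev/null
python3 -m jog '[[0,0,0,-0.09,0,-0.1,0],[0,0,0,-0.09,0,-0.1,0],[0,0,0,-0.09,0,-0.1,0],[0,0,0,0,0,0,0]]'
python3 - <<'E'
from h import *
gotip([637,-191,150]); print(sense()["joints"].round(2)); im,c=shot("wrist","w5"); print(proj(c,[638,-191,116]))
cc=shot("top","t5")[1];print(proj(cc,[638,-191,116]))
a=cv2.imread("pics/w5.png");b=cv2.imread("pics/t5.png")[110:230,260:420]
cv2.imwrite("pics/c5.png",np.hstack([cv2.resize(a,(400,300)),cv2.resize(b,(400,300))]))
E
```

```text
time_s: 9.0
eef_pos: [646.3, -239.0, 252.2]
ee_rot: [0.347, 0.217, 0.909, -0.079]
force: [-0.1, -1.0, -0.8]
grip_width: 0.171
grip_force: 45.5
tip [ 590.3 -210.4  187.4] world d [ 46.7  19.4 -37.4] shift [0.0004 0.0381 0.05  ] F [-0.1 -1.  -0.8] t 9.0 45.47666251659393
[ 0.0066 -0.0001  0.0075]
[-0.54  0.36  1.57  0.12  0.49 -1.73]
(np.float64(340.3074822241495), np.float64(50.479523227249075))
(np.float64(341.76259328665867), np.float64(158.11955646536006))
```

View pics/c5.png

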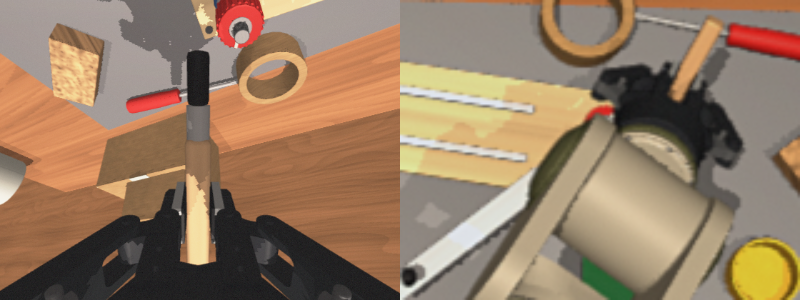

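The stud end appears at (242,37) in the left half, which is full-frame (339,52) and matches my estimate.

```bash
python3 -m jog '[[0,0.019,0.025,0,0,0,0],[0,0.019,0.025,0,0,0,0],[0,0,0,0,0,0,0]]'
python3 - <<'E'
from h import *
gotip([636,-190.5,126]); print(sense()["joints"].round(2)); im,c=shot("wrist","w6"); print(proj(c,[638,-191,116]),proj(c,[637,-191,150]))
a=cv2.imread("pics/w6.png")[0:300,80:480]; cv2.imwrite("pics/c6.png",a)
E
```

```text
time_s: 9.4
eef_pos: [694.5, -217.0, 211.6]
ee_rot: [0.345, 0.217, 0.91, -0.079]
force: [0.4, -0.5, -0.6]
grip_width: 0.172
grip_force: 45.5
tip [ 638.3 -188.2  147.1] world d [ -2.3  -2.3 -21.1] shift [ 0.0147 -0.0032  0.0151] F [ 0.4 -0.5 -0.6] t 9.4 45.46404182910919
[ 0.0066 -0.0001  0.0075]
[-0.46  0.49  1.49  0.01  0.44 -1.58]
(np.float64(271.6595979287988), np.float64(34.896918595029206)) (np.float64(270.4170021309983), np.float64(80.67751178107468))
```

View pics/c6.png

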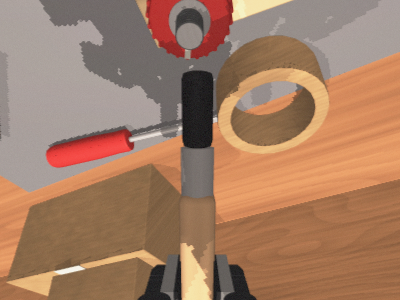

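The tip at (277,75) hangs in front of and above the stud end at (270,37). I'll shift 3 mm sideways, then descend.

```bash
python3 -m jog '[[0,-0.003,0,0,0,0,0],[0.0145,0,0.015,0,0,0,0],[0,0,0,0,0,0,0]]'|grep -E "pos|force"
python3 -m jog '[[0.0013,0,0.0015,0,0,0,0],[0,0,0,0,0,0,0]]'|grep -E "pos|force"
python3 -m jog '[[0.0013,0,0.0015,0,0,0,0],[0,0,0,0,0,0,0]]'|grep -E "pos|force"
python3 -c "
from h import *
gotip([636,-190.5,121])"
```

```text
eef_pos: [690.2, -221.3, 192.6]
force: [-0.8, 1.1, -1.4]
grip_force: 45.5
eef_pos: [691.7, -221.5, 193.5]
force: [-0.1, 0.0, -1.6]
grip_force: 45.5
eef_pos: [691.6, -221.2, 190.6]
force: [-0.3, -0.1, -0.5]
grip_force: 45.5
tip [ 635.7 -192.6  125.8] world d [ 0.3  2.1 -4.8] shift [0.0037 0.002  0.0031] F [-0.3 -0.1 -0.5] t 10.15 45.46822965145111
[ 0.0067 -0.0001  0.0075]
```

```bash
for i in 1 ; do
python3 -m jog '[[0.0013,0.001,0.0015,0,0,0,0],[0,0,0,0,0,0,0]]'|grep -E "pos|^force"
python3 -m jog '[[0.0013,0,0.0015,0,0,0,0],[0,0,0,0,0,0,0]]'|grep -E "pos|^force"
python3 -m jog '[[0.0013,0,0.0015,0,0,0,0],[0,0,0,0,0,0,0]]'|grep -E "pos|^force"
python3 -m jog '[[0.0007,0,0.0007,0,0,0,0],[0,0,0,0,0,0,0]]'|grep -E "pos|^force"
done
python3 -c "
from h import *
gotip([636,-190.5,121])"
```

```text
eef_pos: [692.1, -220.0, 188.0]
force: [-0.3, -0.2, -0.5]
eef_pos: [692.2, -220.2, 186.1]
force: [0.5, 0.2, -0.3]
eef_pos: [692.6, -220.4, 185.0]
force: [1.3, -0.2, 3.1]
eef_pos: [692.7, -220.5, 184.6]
force: [1.5, -0.2, 5.1]
tip [ 636.9 -192.1  119.6] world d [-0.9  1.6  1.4] shift [ 0.0002  0.001  -0.0021] F [ 1.5 -0.2  5.1] t 10.95 45.93440115451813
[ 0.0067 -0.0001  0.0074]
```

```bash
python3 -m jog '[[0,0,0,0,0,0,0],[0,0,0,0,0,0,0],[-0.02,0,-0.022,0,0,0,0],[-0.02,0,-0.022,0,0,0,0],[-0.02,0,-0.022,0,0,0,0]]'|grep -E "pos|force"
python3 -c "
from h import *
goto([435,-228,150],(-1,-.06,0))"
```

```text
eef_pos: [692.2, -220.9, 272.7]
force: [0.8, -0.6, -1.8]
grip_force: 45.5
shift [ 0.2505 -0.1225 -0.0592] turn [-0.185  0.71  -0.504] at [ 692.2 -220.9  272.7] F [ 0.8 -0.6 -1.8] t 11.4 grip 0.175 45.5
```

```bash
python3 -m jog '[[0,0,0,-0.031,0.118,-0.084,0],[0,0,0,-0.031,0.118,-0.084,0],[0,0,0,-0.031,0.118,-0.084,0],[0,0,0,-0.031,0.118,-0.084,0],[0,0,0,-0.031,0.118,-0.084,0]]'|grep -E "pos"
python3 -m jog '[[0,0,0,-0.031,0.118,-0.084,0],[0,0,0,0,0,0,0]]'|grep -E "pos"
python3 -c "
from h import *
goto([435,-228,120],(-1,-.06,0))"
```

```text
eef_pos: [692.1, -221.3, 272.6]
eef_pos: [693.7, -221.5, 269.1]
shift [0.2586 0.009  0.1492] turn [ 0.002 -0.     0.001] at [ 693.7 -221.5  269.1] F [ 0.5  0.3 -2.3] t 12.2 grip 0.171 45.5
```

```bash
python3 -m jog '[[0.043,0.0015,0,0,0,0,0],[0.043,0.0015,0,0,0,0,0],[0.043,0.0015,0,0,0,0,0],[0.043,0.0015,0.02,0,0,0,0],[0.043,0.0015,0.02,0,0,0,0]]'>/dev/null
python3 -m jog '[[0.043,0.0015,0.02,0,0,0,0],[0,0,0.045,0,0,0,0],[0,0,0.045,0,0,0,0],[0,0,0,0,0,0,0]]'|grep -E "pos"
python3 -c "
from h import *
goto([435,-228,19.5],(-1,-.06,0))"
```

```text
eef_pos: [433.9, -225.2, 117.4]
shift [-0.001  -0.0033  0.0979] turn [ 0.005 -0.    -0.003] at [ 433.9 -225.2  117.4] F [-0.6  0.3  0.5] t 13.1 grip 0.173 45.4
```

```bash
python3 -m jog '[[0,0,0.045,0,0,0,0],[0,0,0.035,0,0,0,0],[0,0,0.012,0,0,0,0],[0,0,0.004,0,0,0,0],[0,0,0,0,0,0,0]]'|grep -E "pos|^force"
python3 -m jog '[[0,0,0.002,0,0,0,0],[0,0,0,0,0,0,0]]'|grep -E "pos|^force"
python3 -m jog '[[0,0,0,0,0,0,0.05],[0,0,0,0,0,0,0.05],[0,0,0,0,0,0,0.05],[0,0,-0.03,0,0,0,0.05],[0,0,-0.045,0,0,0,0.05]]'|grep -E "pos|^force"
python3 -m jog '[[0,0,-0.045,0,0,0,0.085],[0,0,-0.045,0,0,0,0.085],[0,0,0,0,0,0,0.085]]'|grep -E "pos"
python3 - <<'E'
from h import *
im,c=shot("wrist","w7"); print(proj(c,[430,-231,3]),sense()["joints"].round(2))
cv2.imwrite("pics/c7.png",im[:,:,::-1][60:360,100:500])
E
```

```text
eef_pos: [438.2, -228.3, 27.1]
force: [0.0, 0.1, -0.6]
eef_pos: [438.0, -228.1, 24.6]
force: [-0.2, -0.2, 0.4]
eef_pos: [436.2, -226.9, 97.8]
force: [0.5, -0.2, 0.5]
eef_pos: [438.7, -229.2, 194.2]
(np.float64(277.28642142803216), np.float64(179.25936056723202)) [-0.72  0.29  1.67  0.    1.17 -2.35]
```

View pics/c7.png

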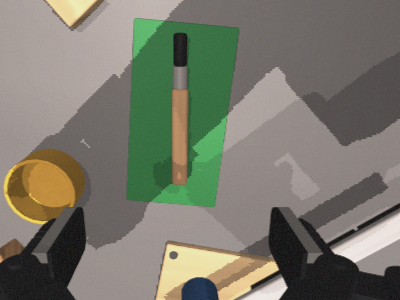

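The brush lies back on the mat at about (180,108) in the crop. Next is foot B.

```bash
python3 -c "
from h import *
goto([435,110,215],(.126,.992,0))"
```

```text
shift [-0.0179  0.3378 -0.0254] turn [0.004 0.01  1.757] at [ 437.7 -228.4  191. ] F [-0.1  0.3 -1.2] t 14.6 grip 0.995 0.0
```

```bash
python3 -m jog '[[0,0.048,-0.004,0,0,0,0.085],[0,0.048,-0.004,0,0,0,0.085],[0,0.048,-0.004,0,0,0,0.085],[0,0.048,-0.004,0,0,0,0.085],[0,0.048,-0.004,0,0,0,0.085]]'>/dev/null
python3 -m jog '[[0,0.048,-0.004,0,0,0,0.085],[0,0.048,-0.004,0,0,0,0.085],[0,0,0,0,0,0.147,0.085],[0,0,0,0,0,0.147,0.085],[0,0,0,0,0,0.147,0.085]]'>/dev/null
python3 -m jog '[[0,0,0,0,0,0.147,0.085],[0,0,0,0,0,0.147,0.085],[0,0,0,0,0,0.147,0.085],[0,0,0,0,0,0.147,0.085],[0,0,0,0,0,0.147,0.085]]'>/dev/null
python3 -m jog '[[0,0,0,0,0,0.147,0.085],[0,0,0,0,0,0.147,0.085],[0,0,0,0,0,0.147,0.085],[0,0,0,0,0,0.147,0.085],[0,0,0,0,0,0,0.085]]'|grep pos
python3 - <<'E'
from h import *
im,c=shot("wrist","w8")
goto([435,110,215],(.126,.992,0))
for k in blobs(im,(20,20,150),(36,140,255),200)[:6]:
    r=cv2.minAreaRect(k); print(r,cv2.contourArea(k),onz(c,*r[0],44).round(1))
E
```

```text
eef_pos: [416.1, 107.6, 215.2]
shift [0.0048 0.0184 0.0004] turn [ 0.002 -0.    -0.004] at [416.1 107.6 215.4] F [-0.   0.4  0. ] t 16.6 grip 0.998 0.0
((500.7572937011719, 256.25115966796875), (100.28427124023438, 161.46519470214844), 9.323591232299805) 10610.0 [639.    9.5  44. ]
((302.98114013671875, 128.06607055664062), (36.22896194458008, 37.394508361816406), 60.945396423339844) 1264.5 [448.5 166.2  44. ]
((455.0, 400.5), (30.0, 19.0), -0.0) 268.5 [ 597.2 -179.4   44. ]
```

View pics/w8.png

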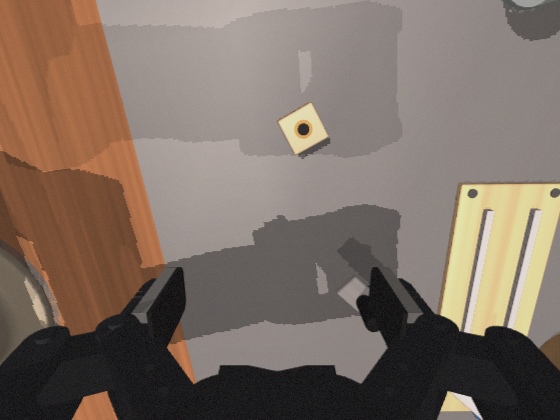

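Foot B is standing with its hole at (303,129), turned about 29°. The rail ends are visible at (488,211) and (538,211).

Run:
```python
from h import *
c0=eyes.calibration("wrist"); s=sense(); T=np.eye(4);T[:3,:3]=rot(s);T[:3,3]=s["eef_pos"]; c=(c0,T@np.array(c0["mount"]))
for p in[(488,211),(538,211),(469,325),(519,325)]: print(onz(c,*p,18).round(1))
f=onz(c,303,129,44);print(f)
x,y=rot(s)[:,0],rot(s)[:,1]; ny=.874*y+.486*x
goto([f[0],f[1],120],np.cross(ny,[0,0,-1]))
# rails from top image (clean first picture)
cc=shot("top")[1]; a=cv2.imread("pics/top0.png"); h=cv2.cvtColor(a,cv2.COLOR_BGR2HSV)
m=cv2.inRange(h,np.array((0,0,170)),np.array((180,45,255)))[130:185,235:345]
cs,_=cv2.findContours(m,cv2.RETR_EXTERNAL,cv2.CHAIN_APPROX_NONE)
for k in cs:
  if cv2.contourArea(k)>60:
    r=cv2.minAreaRect(k); b=cv2.boxPoints(r)+[235,130]; print("rail",[onz(cc,*q,18).round(0)[:2].tolist() for q in b])
```

```text
[640.4  52.2  18. ]
[694.4  45.1  18. ]
[626.7 -92.6  18. ]
[ 687.3 -100.7   18. ]
[448.26852959 165.47966169  44.        ]
shift [0.0615 0.0242 0.0955] turn [ 0.002  0.    -0.507] at [416.1 107.6 215.4] F [-0.   0.4  0. ] t 16.6 grip 0.998 0.0
rail [[590.0, -107.0], [648.0, -179.0], [627.0, -195.0], [570.0, -122.0]]
rail [[638.0, 51.0], [645.0, 51.0], [623.0, -122.0], [616.0, -121.0]]
rail [[689.0, 43.0], [696.0, 43.0], [675.0, -129.0], [668.0, -128.0]]
```

```bash
python3 -m jog '[[0.0305,0.012,0,0,0,0,0.085],[0.031,0.012,0,0,0,0,0.085],[0,0,0,0,0,-0.127,0.085],[0,0,0,0,0,-0.127,0.085],[0,0,0,0,0,-0.127,0.085]]'>/dev/null
python3 -m jog '[[0,0,0,0,0,-0.127,0.085],[0,0,0.045,0,0,0,0.085],[0,0,0.045,0,0,0,0.085],[0,0,0,0,0,0,0.085]]'>/dev/null
python3 - <<'E'
from h import *
im,c=shot("wrist")
goto([448.3,165.5,28])
for k in blobs(im,(20,20,150),(36,140,255),200)[:6]:
    r=cv2.minAreaRect(k); print(r,cv2.contourArea(k),onz(c,*r[0],44).round(1))
E
```

```text
shift [0.0001 0.0008 0.0972] turn [0. 0. 0.] at [447.7 165.2 125.2] F [0.6 0.2 1.2] t 17.6 grip 0.996 0.0
((281.5, 236.0), (24.0, 47.0), 90.0) 656.0 [450.8 159.   44. ]
((459.5, 405.0), (45.0, 28.0), 0.0) 605.0 [647.6  72.7  44. ]
```

```bash
python3 -m jog '[[0,0,0.045,0,0,0,0.085],[0,0,0.045,0,0,0,0.085],[0,0,0.007,0,0,0,0.085],[0,0,0,0,0,0,0],[0,0,0,0,0,0,0]]' 40 |grep -E "pos|grip|^force"
python3 -m jog '[[0,0,0,0,0,0,0],[0,0,0,0,0,0,0],[0,0,0,0,0,0,0],[0,0,0,0,0,0,0]]'|grep -E "pos|grip"
python3 -m jog '[[0,0,-0.045,0,0,0,0],[0,0,-0.045,0,0,0,0],[0,0,-0.03,0,0,0,0],[0,0,0,0,0,0,0]]'|grep -E "pos|grip"
python3 -c "
from h import *
goto([662.6,10.6,140],(.1246,.992,0))"
```

```text
eef_pos: [450.9, 165.6, 32.1]
force: [-0.3, 0.3, 0.8]
grip_width: 0.686
grip_force: 0.0
eef_pos: [450.3, 165.5, 31.5]
grip_width: 0.415
grip_force: 40.1
eef_pos: [450.7, 165.7, 154.3]
grip_width: 0.413
grip_force: 41.1
shift [-0.222   0.1401  0.017 ] turn [0.013 0.001 0.5  ] at [450.7 165.7 154.3] F [ 0.3 -0.4 -1.3] t 18.9 grip 0.413 41.1
```

```bash
python3 -m jog '[[0,0,0,0,0,0.125,0],[0,0,0,0,0,0.125,0],[0,0,0,0,0,0.125,0],[0,0,0,0,0,0.125,0],[0,0,0,0,0,0,0]]'|grep -E "grip"
python3 -c "
from h import *
goto([662.6,10.6,130],(.1246,.992,0))"
```

```text
grip_width: 0.414
grip_force: 41.1
shift [-0.1266  0.2319  0.02  ] turn [ 0.003 -0.    -0.001] at [448.4 165.4 149.2] F [-0.8 -0.7 -1.1] t 19.4 grip 0.414 41.1
```

```bash
python3 -m jog '[[-0.021,0.0385,0,0,0,0,0],[-0.021,0.0385,0,0,0,0,0],[-0.021,0.0385,0,0,0,0,0],[-0.021,0.0385,0,0,0,0,0],[-0.021,0.0385,0,0,0,0,0]]'|grep -E "grip"
python3 -m jog '[[-0.021,0.0385,0.02,0,0,0,0],[0,0,0,0,0,0,0],[0,0,0,0,0,0,0]]'|grep -E "grip"
python3 - <<'E'
from h import *
goto([662.6,10.6,43],(.1246,.992,0)); im,c=shot("wrist","w9");cv2.imwrite("pics/c9.png",im[:,:,::-1][100:420,100:560])
for y in(88,50,0):
  for x in(-26,26):
    p=np.array([656.4,-39,18])+y*np.array([.1246,.992,0])+x*np.array([.992,-.1246,0]); print(y,x,np.round(proj(c,p))-[100,100])
E
```

```text
grip_width: 0.415
grip_force: 41.0
grip_width: 0.412
grip_force: 41.0
shift [-0.0006  0.0006  0.0859] turn [ 0.001 -0.001  0.002] at [661.9  11.3 128.9] F [-0.3  0.9 -1. ] t 20.2 grip 0.412 41.0
88 -26 [144.  65.]
88 26 [212.  65.]
50 -26 [145. 113.]
50 26 [210. 113.]
0 -26 [147. 169.]
0 26 [209. 169.]
```

View pics/c9.png

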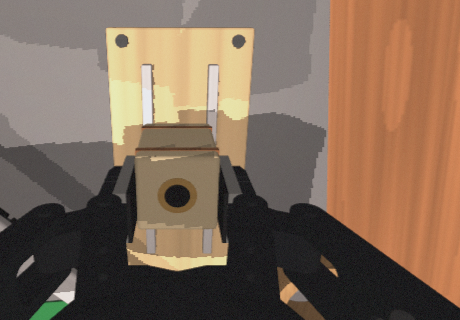

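The foot is over the channel with its hole at (177,195), and the rails are symmetric about u≈180. Lowering.

```bash
python3 -m jog '[[0,0.0015,0.04,0,0,0,0],[0,0,0.035,0,0,0,0],[0,0,0.01,0,0,0,0],[0,0,0,0,0,0,0]]'|grep -E "pos|^force"
python3 -m jog '[[0,0,0.0025,0,0,0,0],[0,0,0,0,0,0,0],[0,0,0,0,0,0,0]]'|grep -E "pos|^force"
python3 -m jog '[[0,0,0.001,0,0,0,0],[0,0,0,0,0,0,0]]'|grep -E "pos|^force"
```

```text
eef_pos: [663.5, 12.2, 45.5]
force: [0.8, 0.2, 0.3]
eef_pos: [664.7, 11.4, 44.4]
force: [-0.3, 0.2, -0.2]
eef_pos: [664.2, 11.3, 42.1]
force: [-0.5, -0.6, -0.9]
```

```bash
python3 -m jog '[[0,0,0.001,0,0,0,0],[0,0,0,0,0,0,0]]'|grep -E "pos|^force"
python3 -m jog '[[0,0,0.001,0,0,0,0],[0,0,0,0,0,0,0]]'|grep -E "pos|^force"
python3 -m jog '[[0,0,0,0,0,0,0.085],[0,0,0,0,0,0,0.085],[0,0,0,0,0,0,0.085],[0,0,0,0,0,0,0.085],[0,0,-0.03,0,0,0,0.085]]'|grep -E "pos|grip"
python3 -m jog '[[0,0,-0.04,0,0,0,0.085],[0,0,-0.04,0,0,0,0.085],[0,0,-0.04,0,0,0,0.085],[0,0,0,0,0,0,0.085]]'|grep -E "pos|grip"
python3 - <<'E'
from h import *
goto([430,370,215],(.126,.992,0)); im,c=shot("wrist","w10");cv2.imwrite("pics/c10.png",im[:,:,::-1])
print(proj(c,[663.5,11.3,54]))
E
```

```text
eef_pos: [664.3, 11.4, 41.6]
force: [-2.3, 0.6, 5.0]
eef_pos: [664.3, 11.4, 41.6]
force: [-6.2, 0.7, 13.0]
eef_pos: [661.9, 11.6, 66.2]
grip_width: 0.997
grip_force: 0.0
eef_pos: [665.5, 11.2, 196.3]
grip_width: 0.995
grip_force: 0.0
shift [ 0.3267 -0.278  -0.0228] turn [0.015 0.    0.002] at [665.5  11.2 196.3] F [0.2 0.  0.4] t 22.5 grip 0.995 0.0
(np.float64(272.5112950291222), np.float64(201.71401821310963))
```

View pics/c10.png

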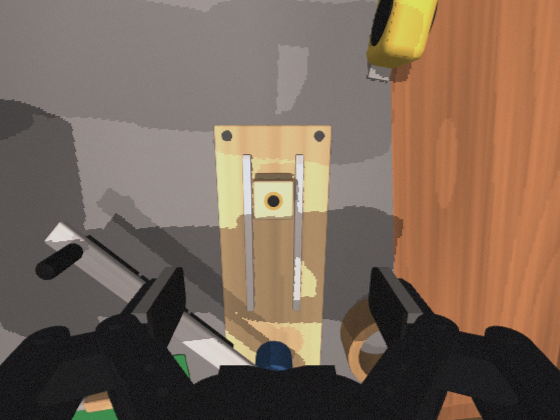

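Foot B stands in the channel at (273,201), clear of both rails. Now foot A.

```bash
python3 -m jog '[[0.036,-0.031,-0.002,0,0,0,0.085],[0.036,-0.031,-0.002,0,0,0,0.085],[0.036,-0.031,-0.002,0,0,0,0.085],[0.036,-0.031,-0.002,0,0,0,0.085],[0.036,-0.031,-0.002,0,0,0,0.085]]'>/dev/null
python3 -m jog '[[0.036,-0.031,-0.002,0,0,0,0.085],[0.036,-0.031,-0.002,0,0,0,0.085],[0.036,-0.031,-0.002,0,0,0,0.085],[0.036,-0.031,-0.002,0,0,0,0.085],[0,0,0,0,0,0,0.085]]'|grep pos
python3 - <<'E'
from h import *
im,c=shot("wrist","w11")
for k in blobs(im,(20,20,110),(36,140,255),200)[:6]:
    r=cv2.minAreaRect(k); p=onz(c,*r[0],44);print(r,cv2.contourArea(k),p.round(1)); goto([p[0],p[1],120])
hs=cv2.cvtColor(im,cv2.COLOR_RGB2HSV); print(np.round(proj(c,[435,409,44])), hs[int(proj(c,[435,409,44])[1])-12,int(proj(c,[435,409,44])[0])-12])
E
```

```text
eef_pos: [423.5, 371.2, 205.8]
((287.1226806640625, 153.6792449951172), (35.748836517333984, 36.09633255004883), 2.4895529747009277) 1193.0 [437.7 409.9  44. ]
shift [0.0419 0.0073 0.0856] turn [0. 0. 0.] at [425.2 369.2 205.6] F [ 0.5 -0.2 -0.5] t 23.6 grip 0.994 0.0
((457.41180419921875, 407.8529968261719), (24.981168746948242, 28.619203567504883), 14.03624439239502) 486.0 [606.8  86.4  44. ]
shift [-0.2588  0.2142  0.0864] turn [0. 0. 0.] at [425.2 369.2 205.6] F [ 0.5 -0.2 -0.5] t 23.6 grip 0.994 0.0
[284. 155.] [ 26  58 223]
```

```bash
python3 -m jog '[[0.042,0.007,0,0,0,0,0.085],[0,0,0.04,0,0,0.043,0.085],[0,0,0.045,0,0,0,0.085],[0,0,0.045,0,0,0,0.085],[0,0,0.042,0,0,0,0.085]]'|grep -E "pos|^force"
python3 -m jog '[[0,0,0.004,0,0,0,0.085],[0,0,0,0,0,0,0],[0,0,0,0,0,0,0],[0,0,0,0,0,0,0],[0,0,0,0,0,0,0]]'|grep -E "pos|^force"
python3 -m jog '[[0,0,0,0,0,0,0],[0,0,0,0,0,0,0],[0,0,0,0,0,0,0]]'|grep -E "pos|grip"
python3 -m jog '[[0,0,-0.045,0,0,0,0],[0,0,-0.045,0,0,0,0],[0,0,-0.04,0,0,0,0],[0,0,0,0,0,-0.043,0],[0,0,0,0,0,0,0]]'|grep -E "pos|grip"
python3 -c "
from h import *
goto([656.9,-39,165],(.1246,.992,0))"
```

```text
eef_pos: [440.0, 406.8, 31.9]
force: [0.2, 1.2, 0.5]
eef_pos: [440.9, 408.9, 33.0]
force: [0.7, 0.0, 7.5]
eef_pos: [440.9, 409.0, 33.0]
grip_width: 0.413
grip_force: 40.9
eef_pos: [439.6, 408.7, 162.6]
grip_width: 0.413
grip_force: 40.5
shift [-0.4172  0.2712 -0.0016] turn [ 0.006 -0.002  0.001] at [439.6 408.7 162.6] F [ 0.   0.6 -1.8] t 25.4 grip 0.413 40.5
```

```bash
python3 -m jog '[[-0.038,0.0247,0,0,0,0,0],[-0.038,0.0247,0,0,0,0,0],[-0.038,0.0247,0,0,0,0,0],[-0.038,0.0247,0,0,0,0,0],[-0.038,0.0247,0,0,0,0,0]]'|grep grip
python3 -m jog '[[-0.038,0.0247,0,0,0,0,0],[-0.038,0.0247,0,0,0,0,0],[-0.038,0.0247,0,0,0,0,0],[-0.038,0.0247,0,0,0,0,0],[-0.038,0.0247,0,0,0,0,0]]'|grep grip
python3 -m jog '[[-0.038,0.0247,0,0,0,0,0],[0,0,0,0,0,0,0],[0,0,0,0,0,0,0]]'|grep -E "pos|grip"
python3 - <<'E'
from h import *
goto([657.5,-39,45],(.1246,.992,0)); im,c=shot("wrist","w12");cv2.imwrite("pics/c12.png",im[:,:,::-1][100:420,100:500])
E
```

```text
grip_width: 0.409
grip_force: 40.4
grip_width: 0.414
grip_force: 40.4
eef_pos: [656.5, -40.8, 160.6]
grip_width: 0.413
grip_force: 40.5
shift [0.0018 0.0005 0.1156] turn [ 0.002 -0.001 -0.002] at [656.5 -40.8 160.6] F [-0.2 -0.4 -1.3] t 26.7 grip 0.413 40.5
```

View pics/c12.png

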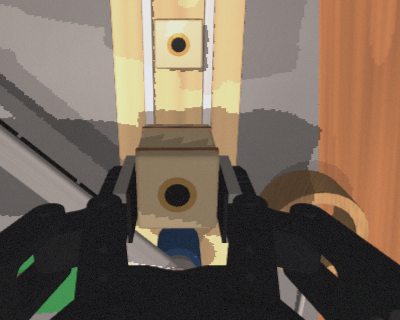

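Foot A is held over the channel's middle, hole at (177,195) in the crop, with foot B ahead at (178,45). Lowering.

```bash
python3 -m jog '[[0.002,0.001,0.04,0,0,0,0],[0,0,0.04,0,0,0,0],[0,0,0.033,0,0,0,0],[0,0,0,0,0,0,0],[0,0,0,0,0,0,0]]'|grep -E "pos|^force"
python3 -m jog '[[0,0,0.0015,0,0,0,0],[0,0,0,0,0,0,0]]'|grep -E "pos|^force"
python3 -m jog '[[0,0,0.0015,0,0,0,0],[0,0,0,0,0,0,0]]'|grep -E "pos|^force"
python3 -m jog '[[0,0,0.001,0,0,0,0],[0,0,0,0,0,0,0]]'|grep -E "pos|^force"
```

```text
eef_pos: [658.4, -37.2, 49.4]
force: [0.7, -0.3, -0.6]
eef_pos: [658.9, -38.1, 48.6]
force: [-0.1, 0.7, -0.4]
eef_pos: [658.6, -38.3, 46.1]
force: [0.6, 0.3, -0.2]
eef_pos: [658.5, -38.3, 44.8]
force: [-0.1, -0.5, -0.4]
```

```bash
python3 -m jog '[[0,0,0.001,0,0,0,0],[0,0,0,0,0,0,0]]'|grep -E "pos|^force"
python3 -m jog '[[0,0,0.001,0,0,0,0],[0,0,0,0,0,0,0]]'|grep -E "pos|^force"
python3 -m jog '[[0,0,0,0,0,0,0.085],[0,0,0,0,0,0,0.085],[0,0,0,0,0,0,0.085],[0,0,0,0,0,0,0.085],[0,0,-0.03,0,0,0,0.085]]'|grep -E "pos|grip"
python3 -m jog '[[0,0,-0.04,0,0,0,0.085],[0,0,-0.04,0,0,0,0.085],[0,0,-0.04,0,0,0,0.085],[0,0,-0.03,0,0,0,0.085],[0,0,0,0,0,0,0.085]]'|grep -E "pos|grip"
python3 - <<'E'
from h import *
im,c=shot("wrist","w13"); im,c=shot("top","t13")
a=cv2.imread("pics/w13.png");b=cv2.imread("pics/t13.png")
cv2.imwrite("pics/c13.png",np.hstack([cv2.resize(a,(400,300)),cv2.resize(b,(400,300))]))
E
```

```text
eef_pos: [658.5, -38.3, 43.7]
force: [0.1, -0.3, -0.7]
eef_pos: [658.6, -38.3, 42.8]
force: [-1.3, -0.1, -1.4]
eef_pos: [656.5, -37.9, 69.4]
grip_width: 0.993
grip_force: 0.0
eef_pos: [659.2, -38.5, 228.1]
grip_width: 0.997
grip_force: 0.0
```

View pics/c13.png

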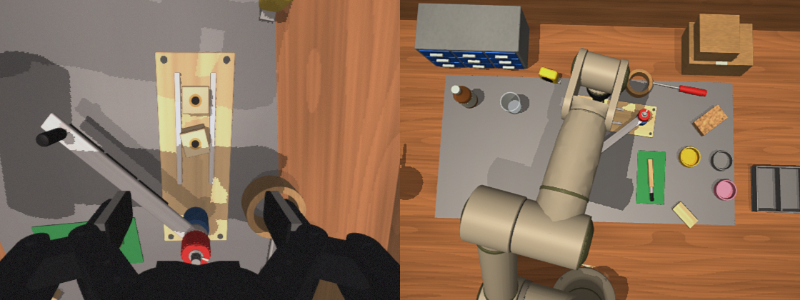

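Foot A at (195,142) looks turned; check close.

Run:
```python
from h import *
a=cv2.imread("pics/w13.png")[60:240,200:350]
cv2.imwrite("pics/c14.png",cv2.resize(a,(500,600),interpolation=cv2.INTER_CUBIC))
im,c=shot("wrist")
for y in(50,0): print(proj(c,[656.9+.1246*y,-39+.992*y,54]), onz(c,273,201,54).round(1))
goto([656.9,-39,50],(.1246,.992,0))
```

```text
(np.float64(275.37311718898627), np.float64(142.95558460859326)) [653.8 -44.4  54. ]
(np.float64(275.4529137724841), np.float64(195.2766836451763)) [653.8 -44.4  54. ]
shift [-0.001  -0.0009  0.1717] turn [ 0.002 -0.001 -0.   ] at [657.5 -38.2 221.7] F [-0.1 -0.3 -0.7] t 29.4 grip 0.996 0.0
```

View pics/c14.png

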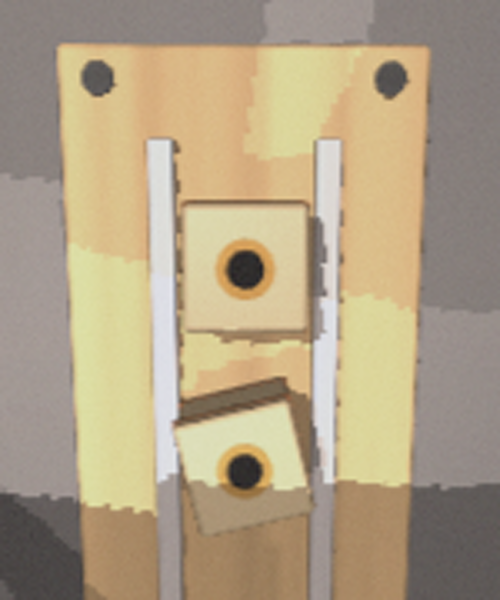

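Foot A is upright but turned about 12° and roughly 6 mm back, with its hole at (244,470) in the crop. It was probably knocked, so I'll regrasp it and square it.

```bash
python3 -m jog '[[-0.0066,-0.003,0,0,0,-0.107,0.085],[0,0,0.045,0,0,-0.107,0.085],[0,0,0.045,0,0,0,0.085],[0,0,0.045,0,0,0,0.085],[0,0,0.035,0,0,0,0.085]]'|grep pos
python3 -m jog '[[0,0,0.008,0,0,0,0.085],[0,0,0,0,0,0,0],[0,0,0,0,0,0,0],[0,0,0,0,0,0,0],[0,0,0,0,0,0,0]]'|grep -E "pos|^force"
python3 -m jog '[[0,0,0,0,0,0,0],[0,0,0,0,0,0,0],[0,0,-0.008,0,0,0,0],[0,0,0,0,0,0,0]]'|grep -E "pos|grip"
python3 -m jog '[[0,0,0,0,0,0.107,0],[0,0,0,0,0,0.107,0],[0,0,0,0,0,0,0]]'|grep -E "pos|grip"
python3 -c "
from h import *
goto([657,-40,43],(.1246,.992,0))"
```

```text
eef_pos: [652.9, -44.1, 48.4]
eef_pos: [655.7, -44.7, 47.0]
force: [0.2, 0.1, 5.1]
eef_pos: [655.3, -44.6, 54.5]
grip_width: 0.413
grip_force: 40.8
eef_pos: [654.5, -44.4, 52.9]
grip_width: 0.412
grip_force: 40.8
shift [0.0047 0.0019 0.0099] turn [ 0.003 -0.    -0.001] at [654.5 -44.4  52.9] F [ 0.  -0.6 -0.7] t 31.1 grip 0.412 40.8
```

```bash
python3 -m jog '[[0.005,0.002,0,0,0,0,0],[0,0,0.004,0,0,0,0],[0,0,0,0,0,0,0]]'|grep -E "pos|^force"
python3 -m jog '[[0,0,0.0015,0,0,0,0],[0,0,0,0,0,0,0]]'|grep -E "pos|^force"
python3 -m jog '[[0,0,0.001,0,0,0,0],[0,0,0,0,0,0,0],[0,0,0,0,0,0,0]]'|grep -E "pos|^force"
python3 -m jog '[[0,0,0.001,0,0,0,0],[0,0,0,0,0,0,0],[0,0,0,0,0,0,0]]'|grep -E "pos|^force"
```

```text
eef_pos: [657.1, -39.4, 48.1]
force: [0.1, 0.5, -0.2]
eef_pos: [657.3, -39.8, 47.1]
force: [-0.1, 0.8, -1.4]
eef_pos: [657.5, -39.8, 46.9]
force: [-1.6, 0.2, 5.0]
eef_pos: [657.5, -39.8, 46.9]
force: [-5.9, 1.1, 12.7]
```

```bash
python3 -m jog '[[0,0,-0.001,0,0,0,0],[0,0,0,0,0,0,0.085],[0,0,0,0,0,0,0.085],[0,0,0,0,0,0,0.085],[0,0,0,0,0,0,0.085]]'|grep -E "pos"
python3 -m jog '[[0,0,-0.03,0,0,0,0.085],[0,0,-0.04,0,0,0,0.085],[0,0,-0.04,0,0,0,0.085],[0,0,-0.04,0,0,0,0.085],[0,0,-0.03,0,0,0,0.085]]'|grep -E "pos|grip"
python3 - <<'E'
from h import *
im,c=shot("wrist","w15")
c2=[656.4,-39]
for k in blobs(im,(18,20,110),(36,120,255),300)[:8]:
    r=cv2.minAreaRect(k); print(np.round(r[0]),np.round(r[1]),round(r[2],1),onz(c,*r[0],54).round(1))
for k in blobs(im,(0,0,0),(180,255,55),100)[:8]:
    r=cv2.minAreaRect(k);print("blk",np.round(r[0]),np.round(r[1]),r[2])
a=im[:,:,::-1][60:320,0:360]; cv2.imwrite("pics/c15.png",cv2.resize(a,(720,520)))
print(sense()["time_s"])
E
```

```text
eef_pos: [657.4, -39.8, 46.2]
eef_pos: [656.9, -39.8, 229.3]
grip_width: 0.998
grip_force: 0.0
[292. 139.] [ 71. 134.] 1.1 [678.9  10.5  54. ]
[236. 143.] [143.  25.] 87.3 [625.4  13.2  54. ]
[276. 194.] [34. 36.] 90.0 [656.9 -41.   54. ]
[262.  96.] [45. 18.] 90.0 [655.9  51.9  54. ]
[309. 266.] [35. 24.] 90.0 [ 681.9 -124.5   54. ]
[307. 321.] [28. 26.] 90.0 [ 673.2 -192.1   54. ]
[244. 324.] [23. 25.] 90.0 [ 602.6 -186.1   54. ]
blk [280. 343.] [152. 559.] 90.0
blk [ 76. 190.] [20. 43.] 71.56504821777344
33.25
```

View pics/c15.png

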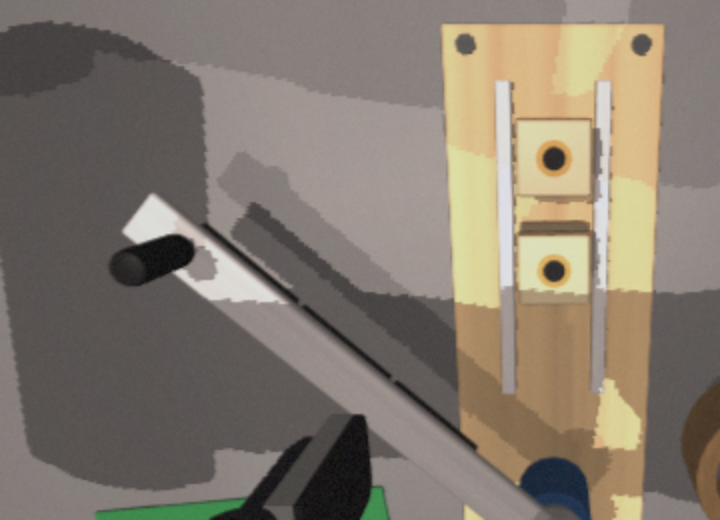

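Both feet are square between the rails, with holes at (553,157) and (553,270) in the crop. The post's top is at full-frame (65,193) and its base at (90,184).

Run:
```python
from h import *
im,c=shot("wrist")
p=onz(c,67,193,110);q=onz(c,90,184,70);print(p,q)
p=(p+q)/2
st=np.array([637,-192.8]); d=p[:2]-st; print(np.hypot(*d)); a=np.arctan2(-(d@[.992,-.1246]),d@[.1246,.992]);print("bar",a)
e=d/np.hypot(*d); w=st+240*e; print(w); goto([w[0],w[1],150],(e[0],e[1],0))
```

```text
[490.64031086  -6.0849714  110.        ] [487.32049425  -6.7444287   70.        ]
238.01109483890355
bar 0.7961197907174893
[487.74349828  -4.85719835]
shift [ 0.0137 -0.1743  0.0792] turn [ 0.012  0.006 -0.796] at [658.  -40.  231.4] F [-0.5  0.5 -0.4] t 33.3 grip 0.996 0.0
```

```bash
python3 -m jog '[[0.0032,-0.0435,0,0,0,0,0.06],[0.0032,-0.0435,0,0,0,0,0.06],[0.0032,-0.0435,0,0,0,0,0.06],[0.0032,-0.0435,0,0,0,0,0.06],[0,0,0,0,0,-0.133,0.06]]'>/dev/null
python3 -m jog '[[0,0,0,0,0,-0.133,0.06],[0,0,0,0,0,-0.133,0.06],[0,0,0,0,0,-0.133,0.06],[0,0,0,0,0,-0.133,0.06],[0,0,0,0,0,-0.133,0.06]]'>/dev/null
python3 -m jog '[[0,0,0.035,0,0,0,0.06],[0,0,0.035,0,0,0,0.06],[0,0,0,0,0,0,0.06]]'>/dev/null
python3 - <<'E'
from h import *
goto([487.8,-5.5,90],(-.6217,.783,0)); im,c=shot("wrist")
for k in blobs(im,(0,0,0),(180,255,55),60)[:4]:
    r=cv2.minAreaRect(k);print("blk",cv2.boundingRect(k))
print(proj(c,[488,-5.5,110]))
E
```

```text
shift [-0.0035  0.0031  0.0616] turn [-0.002 -0.004  0.002] at [483.5  -4.8 151.6] F [-0.7  0.4  0.7] t 34.6 grip 0.706 0.0
blk (0, 259, 560, 161)
blk (269, 221, 26, 41)
blk (18, 292, 36, 24)
blk (364, 270, 15, 11)
(np.float64(283.03403810516716), np.float64(252.42604825349767))
```

```bash
python3 -m jog '[[-0.003,0.003,0.03,0,0,0,0.06],[0,0,0.032,0,0,0,0.06],[0,0,0.003,0,0,0,0.06],[0,0,0,0,0,0,0],[0,0,0,0,0,0,0]]' 20|grep -E "pos|^force"
python3 -m jog '[[0,0,0,0,0,0,0],[0,0,0,0,0,0,0],[0,0,0,0,0,0,0]]'|grep -E "pos|force|grip"
python3 -m jog '[[-0.0005,0.0162,0,0,0,0.0675,0],[-0.0005,0.0162,0,0,0,0.0675,0],[0,0,0,0,0,0,0]]'|grep -E "pos|^force|grip"
python3 -c "
from h import *
s=sense(); d=np.array(s['eef_pos'])[:2]-[637,-192.8]; a=np.arctan2(-(d@[.992,-.1246]),d@[.1246,.992]);print(np.hypot(*d),a); goto(s['eef_pos'],(d[0],d[1],0))"
```

```text
eef_pos: [491.5, -6.1, 92.8]
force: [-0.7, -0.0, 0.4]
eef_pos: [491.0, -6.0, 91.7]
force: [0.4, 0.2, 5.0]
grip_width: 0.175
grip_force: 21.8
eef_pos: [518.5, 12.9, 91.6]
force: [1.2, -2.8, 5.0]
grip_width: 0.181
grip_force: 21.9
237.4072643760767 0.6476031784976088
shift [0. 0. 0.] turn [0.005 0.004 0.016] at [518.5  12.9  91.6] F [ 1.2 -2.8  5. ] t 35.8 grip 0.181 21.9
```

Going well; ten more such steps.

```bash
python3 -m jog '[[-0.0005,0.0162,0,0,0,0.0675,0],[-0.0005,0.0162,0,0,0,0.0675,0],[-0.0005,0.0162,0,0,0,0.0675,0],[-0.0005,0.0162,0,0,0,0.0675,0],[0,0,0,0,0,0,0]]'|grep -E "pos|^force|grip"
python3 -c "
from h import *
s=sense(); d=np.array(s['eef_pos'])[:2]-[637,-192.8]; a=np.arctan2(-(d@[.992,-.1246]),d@[.1246,.992]);print(np.hypot(*d),a); goto(s['eef_pos'],(d[0],d[1],0))"
python3 -m jog '[[-0.0005,0.0162,0,0,0,0.0675,0],[-0.0005,0.0162,0,0,0,0.0675,0],[-0.0005,0.0162,0,0,0,0.0675,0],[0,0,0,0,0,0,0]]'|grep -E "pos|^force|grip"
python3 -c "
from h import *
s=sense(); d=np.array(s['eef_pos'])[:2]-[637,-192.8]; a=np.arctan2(-(d@[.992,-.1246]),d@[.1246,.992]);print(np.hypot(*d),a); goto(s['eef_pos'],(d[0],d[1],0))"
```

```text
eef_pos: [577.6, 37.5, 91.5]
force: [0.4, -4.9, 5.5]
grip_width: 0.179
grip_force: 21.9
237.88454947549047 0.37749213852128105
shift [0. 0. 0.] turn [0.005 0.003 0.016] at [577.6  37.5  91.5] F [ 0.4 -4.9  5.5] t 36.2 grip 0.179 21.9
eef_pos: [625.0, 45.1, 91.5]
force: [0.8, -6.5, 4.7]
grip_width: 0.179
grip_force: 21.9
238.25082242883525 0.17535861227182561
shift [0. 0. 0.] turn [0.005 0.002 0.015] at [625.   45.1  91.5] F [ 0.8 -6.5  4.7] t 36.6 grip 0.179 21.9
```

```bash
python3 -m jog '[[-0.001,0.0162,0,0,0,0.0675,0],[-0.001,0.0162,0,0,0,0.0675,0],[0,0.004,0,0,0,0.017,0],[0,0,0,0,0,0,0]]'|grep -E "pos|^force|grip"
python3 -m jog '[[0,0.003,0,0,0,0.012,0],[0,0,0,0,0,0,0]]'|grep -E "pos|^force"
python3 -m jog '[[0,0.003,0,0,0,0,0],[0,0,0,0,0,0,0]]'|grep -E "pos|^force"
python3 -c "
from h import *
s=sense(); d=np.array(s['eef_pos'])[:2]-[637,-192.8]; a=np.arctan2(-(d@[.992,-.1246]),d@[.1246,.992]);print(np.hypot(*d),a); goto(s['eef_pos'],(d[0],d[1],0))"
```

```text
eef_pos: [660.3, 44.5, 91.5]
force: [-0.1, -3.8, 5.8]
grip_width: 0.176
grip_force: 21.9
eef_pos: [663.0, 44.2, 91.6]
force: [-0.2, -4.2, 4.8]
eef_pos: [666.3, 43.9, 91.5]
force: [-0.9, -5.1, 5.0]
238.53267346399878 0.0017050720901753023
shift [0. 0. 0.] turn [0.004 0.001 0.026] at [666.3  43.9  91.5] F [-0.9 -5.1  5. ] t 37.5 grip 0.177 21.8
```

Keep nudging until the stop is felt.

```bash
python3 -m jog '[[0,0.003,0,0,0,0,0],[0,0,0,0,0,0,0]]'|grep -E "pos|^force"
python3 -m jog '[[0,0.002,0,0,0,0,0],[0,0,0,0,0,0,0],[0,0,0,0,0,0,0]]'|grep -E "pos|^force"
```

```text
eef_pos: [668.9, 43.8, 91.3]
force: [-3.2, -5.3, 7.0]
eef_pos: [669.8, 43.7, 91.1]
force: [-9.4, -5.4, 8.6]
```

The bar has reached its stop. Release it and look.

```bash
python3 -m jog '[[0,-0.001,0,0,0,0,0.05],[0,0,0,0,0,0,0.05],[0,0,0,0,0,0,0.05],[0,0,-0.03,0,0,0,0.05],[0,0,-0.04,0,0,0,0.05]]'|grep -E "pos|grip"
python3 -m jog '[[0,0,-0.04,0,0,0,0.085],[-0.045,0,-0.01,0,0,0,0.085],[-0.045,0,0,0,0,0,0.085],[0,0,0,0,0,0,0.085]]'|grep -E "pos"
python3 - <<'E'
from h import *
im,c=shot("wrist","w16"); goto([638,-192,180],(-.65,.76,0)); print(sense()["joints"].round(2))
cv2.imwrite("pics/w16.png",im[:,:,::-1])
E
```

```text
eef_pos: [669.3, 44.6, 160.0]
grip_width: 0.583
grip_force: 0.0
eef_pos: [660.8, -50.1, 211.4]
shift [-0.1461 -0.0083  0.031 ] turn [ 0.004  0.001 -0.809] at [661.  -47.5 211.1] F [-0.1  1.1  0.4] t 38.9 grip 0.99 0.0
[-0.25  0.65  1.07  0.    1.42 -0.15]
```

View pics/w16.png

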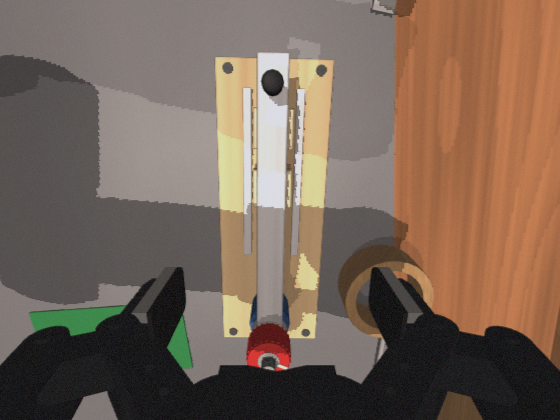

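The bar lies centred over the feet, with its post at (272,82) and the nut at (269,347). I've now viewed more pictures than allowed, so from here I measure by numbers only. Next, to the nut.

```bash
python3 -m jog '[[-0.031,-0.002,-0.01,0,0,0,0.085],[-0.031,-0.002,0,0,0,0,0.085],[0,0,0,0,0,-0.135,0.085],[0,0,0,0,0,-0.135,0.085],[0,0,0,0,0,-0.135,0.085]]'>/dev/null
python3 -m jog '[[0,0,0,0,0,-0.135,0.085],[0,0,0,0,0,-0.135,0.085],[0,0,0,0,0,-0.135,0.085],[0,0,0,0,0,0,0.085]]'|grep pos
python3 - <<'E'
from h import *
im,c=shot("wrist")
h=cv2.cvtColor(im,cv2.COLOR_RGB2HSV); m=cv2.inRange(h,np.array((0,150,60)),np.array((8,255,255)))|cv2.inRange(h,np.array((174,150,60)),np.array((180,255,255)))
cs,_=cv2.findContours(m,cv2.RETR_EXTERNAL,cv2.CHAIN_APPROX_NONE)
for k in cs:
  if cv2.contourArea(k)>150: x,y,w,hh=cv2.boundingRect(k);print(x,y,w,hh,[onz(c,*q,102).round(1)[:2].tolist() for q in((x,y+hh/2),(x+w,y+hh/2),(x+w/2,y),(x+w/2,y+hh))])
print(proj(c,[638,-192,102]),proj(c,[638,-192,116]))
g=cv2.inRange(h,np.array((0,0,60)),np.array((180,60,255)))
goto([638,-192,180],(-.65,.76,0))
E
```

```text
eef_pos: [651.3, -105.3, 221.0]
190 358 38 26 [[695.3, -285.6], [723.4, -261.5], [699.9, -261.2], [719.0, -286.3]]
178 238 51 54 [[619.5, -200.0], [653.1, -171.0], [621.1, -165.3], [652.4, -206.9]]
(np.float64(200.59994930154463), np.float64(271.22841571452034)) (np.float64(196.81457354355456), np.float64(279.2174832490113))
shift [-0.0568 -0.0666  0.041 ] turn [0.003 0.002 0.002] at [ 651.3 -105.5  221. ] F [ 0.4 -0.4 -0.2] t 39.9 grip 0.995 0.0
```

```bash
python3 -m jog '[[-0.028,-0.033,0,0,0,0,0.085],[-0.029,-0.033,0.03,0,0,0,0.085],[0,0,0.02,0,0,0,0.085],[0,0,0,0,0,0,0.085]]'|grep pos
python3 - <<'E'
from h import *
im,c=shot("wrist")
h=cv2.cvtColor(im,cv2.COLOR_RGB2HSV); m=cv2.inRange(h,np.array((0,150,60)),np.array((8,255,255)))|cv2.inRange(h,np.array((174,150,60)),np.array((180,255,255)))
cs,_=cv2.findContours(m,cv2.RETR_EXTERNAL,cv2.CHAIN_APPROX_NONE)
for k in cs:
  if cv2.contourArea(k)>150: x,y,w,hh=cv2.boundingRect(k);print(x,y,w,hh,[onz(c,*q,z).round(1)[:2].tolist() for q,z in(((x+w/2,y),73),((x+w/2,y+hh),102),((x+w/2,300),102))])
print(proj(c,[640,-191,102]))
goto([640,-191,92],(-.65,.76,0)); print(sense()["joints"].round(2))
E
```

```text
eef_pos: [637.7, -190.1, 169.9]
253 352 31 20 [[711.6, -288.2], [708.1, -283.0], [666.9, -234.1]]
246 195 61 67 [[625.6, -176.9], [651.8, -207.6], [671.3, -230.4]]
(np.float64(279.15950925251667), np.float64(234.45502673282678))
shift [-0.0019 -0.      0.0802] turn [0.002 0.    0.002] at [ 638.7 -189.7  172.2] F [ 0.5 -0.5  1. ] t 40.3 grip 1.0 0.0
[-0.46  0.68  1.11  0.    1.35 -1.17]
```

```bash
python3 -m jog '[[-0.002,-0.0017,0.04,0,0,0,0.085],[0,0,0.03,0,0,0,0.085],[0,0,0.01,0,0,0,0.085],[0,0,0.002,0,0,0,0.085],[0,0,0,0,0,0,0.085]]'|grep -E "pos|^force"
python3 -c "
from h import *
print(sense()['wrist_torque'].round(3)); goto([638.7,-192.3,92])"
python3 -m jog '[[0,0,0,0,0,0,0],[0,0,0,0,0,0,0],[0,0,0,0,0,0,0],[0,0,0,0,0,0,0],[0,0,0,0,0,0,0]]' 20|grep -E "pos|force|grip"
python3 -c "
from h import *
print(sense()['wrist_torque'].round(3)); goto([638.7,-192.3,92])"
```

```text
eef_pos: [640.8, -193.1, 94.9]
force: [-3.1, -3.4, 6.7]
[-0.248  0.293 -0.035]
shift [ 0.002  -0.0011  0.0029] turn [0. 0. 0.] at [ 640.8 -193.1   94.9] F [-3.1 -3.4  6.7] t 40.8 grip 0.996 3.4
eef_pos: [640.7, -193.9, 96.3]
force: [-7.0, -2.8, 15.5]
grip_width: 0.46
grip_force: 20.6
[-0.577  1.194 -0.021]
shift [ 0.0025 -0.0005  0.0043] turn [0. 0. 0.] at [ 640.7 -193.9   96.3] F [-7.  -2.8 15.5] t 41.3 grip 0.46 20.6
```

```bash
python3 -m jog '[[0,0,-0.004,0,0,0,0],[0,0,0,0,0,0,0]]'|grep -E "pos|force"
python3 -c "
from h import *
s=sense();print(s['wrist_torque'].round(3)); goto([638.7,-192.3,92],(-.65,.76,0))
im=eyes.capture('side'); c=eyes.calibration('side'); k=(c,np.array(c['cam_to_world']))
print(proj(k,[638.7,-192.3,102])); cv2.imwrite('pics/s17.png',cv2.resize(im[100:250,200:400,::-1],(800,600)))"
```

```text
eef_pos: [640.3, -193.7, 96.8]
force: [1.8, -6.7, -5.1]
grip_force: 24.4
[-1.225 -0.34  -0.04 ]
shift [ 0.0022 -0.0003  0.0048] turn [0.003 0.007 0.003] at [ 640.3 -193.7   96.8] F [ 1.8 -6.7 -5.1] t 41.5 grip 0.456 24.4
(np.float64(262.4046468106029), np.float64(179.6596859304194))
```

```bash
cat > q.py <<'E'
from h import *
s=sense(); r=rot(s); print("yaw",round(float(np.arctan2(r[1,0],r[0,0])),3),"tq",s["wrist_torque"].round(3),"F",s["force"].round(1),"g",round(s["grip_force"],1),round(s["grip_width"],3),"z",s["eef_pos"].round(1),"J6",s["joints"][5].round(2),"tau6",s["tau"][5].round(3),"t",round(s["time_s"],1))
E
python3 -m jog '[[0,0,0.0015,0,0,0.05,0],[0,0,0,0,0,0.05,0],[0,0,0,0,0,0,0]]' >/dev/null; python3 q.py
python3 -m jog '[[0,0,0.0002,0,0,0.05,0],[0,0,0,0,0,0.05,0],[0,0,0,0,0,0,0]]' >/dev/null; python3 q.py
python3 -m jog '[[0,0,0.0002,0,0,0.05,0],[0,0,0,0,0,0.05,0],[0,0,0,0,0,0,0]]' >/dev/null; python3 q.py
```

```text
yaw 2.18 tq [-1.115  0.493 -0.101] F [-2.1 -7.1  2.8] g 25.1 0.458 z [ 640.2 -194.    96.5] J6 -1.08 tau6 0.372 t 41.9
yaw 2.08 tq [-1.286  0.71  -0.066] F [-3.  -7.3  1.8] g 25.2 0.455 z [ 640.  -194.1   96.3] J6 -0.98 tau6 0.374 t 42.1
yaw 1.98 tq [-1.286  0.915 -0.062] F [-5.2 -7.2  2.7] g 25.2 0.456 z [ 639.7 -194.2   96.1] J6 -0.88 tau6 0.375 t 42.5
```

```bash
python3 -m jog '[[-0.0014,-0.0017,0.0002,0,0,0.05,0],[0,0,0,0,0,0.05,0],[0,0,0,0,0,0,0]]' >/dev/null; python3 q.py
python3 -m jog '[[0,0,0.0002,0,0,0.05,0],[0,0,0,0,0,0.05,0],[0,0,0,0,0,0,0]]' >/dev/null; python3 q.py
python3 -m jog '[[0,0,0.0002,0,0,0.05,0],[0,0,0,0,0,0,0]]' >/dev/null; python3 q.py
python3 -m jog '[[0,0,0.0002,0,0,0.05,0],[0,0,0,0,0,0,0]]' >/dev/null; python3 q.py
```

```text
yaw 1.882 tq [ 0.041  0.397 -0.041] F [-2.  -0.2  7. ] g 25.5 0.456 z [ 639.4 -194.6   95.9] J6 -0.78 tau6 0.472 t 42.8
yaw 1.782 tq [-0.02   0.593 -0.094] F [-3.4  0.1  7.8] g 25.6 0.452 z [ 639.2 -194.6   95.6] J6 -0.68 tau6 0.354 t 43.0
yaw 1.732 tq [ 0.001  0.8   -0.053] F [-4.8  0.1  9. ] g 25.7 0.458 z [ 639.1 -194.7   95.5] J6 -0.63 tau6 0.324 t 43.2
yaw 1.682 tq [ 0.016  0.993 -0.084] F [-6.7 -0.2  8.9] g 25.7 0.457 z [ 639.  -194.7   95.4] J6 -0.58 tau6 0.325 t 43.5
```

```bash
python3 -m jog '[[0,-0.002,-0.001,0,0,0.05,0],[0,0,0,0,0,0,0]]' >/dev/null; python3 q.py
python3 -m jog '[[0,0,0.0001,0,0,0.05,0],[0,0,0,0,0,0,0]]' >/dev/null; python3 q.py
python3 -m jog '[[0,0,0.0001,0,0,0.05,0],[0,0,0,0,0,0,0]]' >/dev/null; python3 q.py
python3 -m jog '[[0,0,0.0001,0,0,0.05,0],[0,0,0,0,0,0,0]]' >/dev/null; python3 q.py
```

```text
yaw 1.632 tq [-0.079 -1.295 -0.083] F [ 8.7 -1.4 -2.6] g 24.8 0.457 z [ 638.4 -194.7   95.4] J6 -0.53 tau6 0.298 t 43.6
yaw 1.582 tq [-0.104 -1.076 -0.095] F [ 6.  -0.2 -1. ] g 24.8 0.457 z [ 638.3 -194.7   95.3] J6 -0.48 tau6 0.314 t 43.9
yaw 1.532 tq [-0.071 -0.998 -0.152] F [ 5.7 -0.3 -0.1] g 24.9 0.461 z [ 638.2 -194.7   95.2] J6 -0.43 tau6 0.315 t 44.0
yaw 1.483 tq [-0.029 -0.878 -0.031] F [5.4 0.8 0.5] g 25.0 0.456 z [ 638.1 -194.7   95.1] J6 -0.39 tau6 0.344 t 44.2
```

```bash
python3 -m jog '[[0,0,0.0001,0,0,0.05,0],[0,0,0,0,0,0,0]]' >/dev/null; python3 q.py
python3 -m jog '[[0,0,0.0001,0,0,0.05,0],[0,0,0,0,0,0,0]]' >/dev/null; python3 q.py
python3 -m jog '[[0,0,0.0001,0,0,0.05,0],[0,0,0,0,0,0,0]]' >/dev/null; python3 q.py
python3 -m jog '[[0,0,0.0001,0,0,0.05,0],[0,0,0,0,0,0,0]]' >/dev/null; python3 q.py
```

```text
yaw 1.433 tq [ 0.046 -0.917 -0.116] F [5.5 0.8 1.9] g 25.1 0.456 z [ 638.  -194.7   95. ] J6 -0.34 tau6 0.35 t 44.5
yaw 1.383 tq [ 0.192 -0.966 -0.105] F [5.1 0.8 4.4] g 25.2 0.458 z [ 637.8 -194.7   94.9] J6 -0.29 tau6 0.352 t 44.6
yaw 1.334 tq [ 0.297 -0.876 -0.132] F [6.3 1.5 5.1] g 25.4 0.451 z [ 637.7 -194.7   94.8] J6 -0.24 tau6 0.324 t 44.9
yaw 1.284 tq [ 0.352 -0.786 -0.023] F [4.2 2.7 5.4] g 25.4 0.455 z [ 637.6 -194.7   94.7] J6 -0.19 tau6 0.308 t 45.0
```

```bash
python3 -m jog '[[0,0.0005,-0.0005,0,0,0.08,0],[0,0,0,0,0,0,0]]' >/dev/null; python3 q.py
python3 -m jog '[[0,0.0005,0.0002,0,0,0.08,0],[0,0,0,0,0,0,0]]' >/dev/null; python3 q.py
python3 -m jog '[[0,0.0005,0.0002,0,0,0.08,0],[0,0,0,0,0,0,0]]' >/dev/null; python3 q.py
python3 -m jog '[[0,0,0.0002,0,0,0.08,0],[0,0,0,0,0,0,0]]' >/dev/null; python3 q.py
python3 -m jog '[[0,0,0.0002,0,0,0.08,0],[0,0,0,0,0,0,0]]' >/dev/null; python3 q.py
```

```text
yaw 1.204 tq [ 0.527 -0.465  0.   ] F [2.9 3.7 6.9] g 25.4 0.453 z [ 637.5 -194.7   94.5] J6 -0.11 tau6 0.653 t 45.2
yaw 1.124 tq [ 0.795  0.153 -0.089] F [-0.6  4.8  8.2] g 25.6 0.454 z [ 637.4 -194.6   94.3] J6 -0.03 tau6 0.573 t 45.5
yaw 1.044 tq [ 1.031  0.76  -0.065] F [-4.3  5.7 10.9] g 25.8 0.454 z [ 637.3 -194.6   94.1] J6 0.05 tau6 0.578 t 45.6
yaw 0.964 tq [ 1.16   0.99  -0.079] F [-5.9  6.3 11.6] g 25.9 0.457 z [ 637.1 -194.4   93.9] J6 0.13 tau6 0.58 t 45.9
yaw 0.884 tq [ 1.221  1.112 -0.094] F [-7.4  7.5 12. ] g 26.0 0.459 z [ 637.  -194.4   93.8] J6 0.21 tau6 0.582 t 46.0
```

```bash
python3 -m jog '[[0,-0.002,-0.002,0,0,0.1,0],[0,0,0,0,0,0.1,0],[0,0,0,0,0,0,0]]' 40 >/dev/null; python3 q.py
python3 -m jog '[[0,0,0.0004,0,0,0.1,0],[0,0,0,0,0,0.1,0],[0,0,0,0,0,0,0]]' >/dev/null; python3 q.py
python3 -m jog '[[0,0,0.0004,0,0,0.1,0],[0,0,0,0,0,0.1,0],[0,0,0,0,0,0,0]]' >/dev/null; python3 q.py
python3 -m jog '[[0,0,0.0004,0,0,0.1,0],[0,0,0,0,0,0.1,0],[0,0,0,0,0,0,0]]' >/dev/null; python3 q.py
python3 -m jog '[[0,0,0.0004,0,0,0.1,0],[0,0,0,0,0,0.1,0],[0,0,0,0,0,0,0]]' >/dev/null; python3 q.py
```

```text
yaw 0.683 tq [ 0.046 -0.929 -0.1  ] F [ 4.8  0.4 -4.9] g 43.3 0.449 z [ 636.3 -193.8   93.7] J6 0.41 tau6 0.811 t 46.4
yaw 0.485 tq [ 0.512 -0.629 -0.042] F [ 3.1  3.7 -3.7] g 43.4 0.446 z [ 636.  -193.5   93.3] J6 0.61 tau6 0.933 t 46.6
yaw 0.285 tq [ 0.792 -0.401 -0.078] F [ 2.7  6.1 -2.5] g 43.5 0.447 z [ 635.8 -193.    92.9] J6 0.81 tau6 0.833 t 47.0
yaw 0.085 tq [ 1.176 -0.237 -0.042] F [ 1.1  8.3 -1.5] g 43.6 0.449 z [ 635.7 -192.6   92.5] J6 1.01 tau6 0.841 t 47.2
yaw -0.114 tq [ 1.485 -0.215 -0.052] F [ 1.7  9.5 -1.8] g 43.7 0.445 z [ 635.7 -192.1   92.1] J6 1.21 tau6 0.849 t 47.5
```

```bash
python3 -m jog '[[0,-0.002,0.0002,0,0,0.1,0],[0,0,0,0,0,0,0]]' >/dev/null; python3 q.py
python3 -m jog '[[0,0,0.0002,0,0,0.1,0],[0,0,0,0,0,0,0]]' >/dev/null; python3 q.py
python3 -m jog '[[0,0,0.0002,0,0,0.1,0],[0,0,0,0,0,0,0]]' >/dev/null; python3 q.py
python3 -m jog '[[0,0,0.0002,0,0,0.1,0],[0,0,0,0,0,0,0]]' >/dev/null; python3 q.py
```

```text
yaw -0.214 tq [ 0.526  0.016 -0.051] F [ 0.8  4.1 -4.4] g 43.5 0.451 z [ 635.8 -191.6   91.9] J6 1.31 tau6 0.914 t 47.8
yaw -0.314 tq [ 0.768 -0.092 -0.067] F [ 1.5  5.1 -3.3] g 43.5 0.451 z [ 635.8 -191.5   91.7] J6 1.41 tau6 0.782 t 48.0
yaw -0.414 tq [ 0.906 -0.07  -0.07 ] F [ 1.9  5.6 -3.1] g 43.5 0.448 z [ 635.9 -191.2   91.5] J6 1.51 tau6 0.785 t 48.1
yaw -0.513 tq [ 1.12  -0.19   0.672] F [ 1.3  6.4 -2.6] g 43.5 0.45 z [ 636.  -191.    91.3] J6 1.61 tau6 1.533 t 48.4
```

```bash
python3 -m jog '[[0,0,0,0,0,0.04,0],[0,0,0,0,0,0,0]]' >/dev/null; python3 q.py
python3 -m jog '[[0,0,0,0,0,0,0.085],[0,0,0,0,0,0,0.085],[0,0,0,0,0,0,0.085],[0,0,0,0,0,0,0.085],[0,0,-0.03,0,0,0,0.085]]' >/dev/null
python3 -m jog '[[0,0,-0.04,0,0,0,0.085],[0,0,-0.04,0,0,0,0.085],[0,0,-0.04,0,0,0,0.085],[0,0,0,0,0,0,0.085]]' |grep -E "pos|force"
python3 - <<'E'
from h import *
im,c=shot("wrist")
h=cv2.cvtColor(im,cv2.COLOR_RGB2HSV); m=cv2.inRange(h,np.array((0,150,60)),np.array((8,255,255)))|cv2.inRange(h,np.array((174,150,60)),np.array((180,255,255)))
cs,_=cv2.findContours(m,cv2.RETR_EXTERNAL,cv2.CHAIN_APPROX_NONE)
for k in cs:
  if cv2.contourArea(k)>150: print(cv2.boundingRect(k))
goto([560,-100,250],(-.65,.76,0));print(sense()["joints"].round(2))
E
```

```text
yaw -0.551 tq [1.456 0.366 0.669] F [-2.3  9.2 -1.4] g 43.7 0.438 z [ 635.5 -190.6   91.3] J6 1.65 tau6 0.987 t 48.5
eef_pos: [637.0, -193.7, 249.0]
force: [0.2, -0.6, 1.1]
grip_force: 0.0
(253, 175, 45, 47)
(325, 0, 67, 26)
shift [-0.114  -0.039  -0.0057] turn [ 0.013 -0.005 -2.835] at [ 636.3 -193.4  245.3] F [-0.4  1.  -0.9] t 49.5 grip 0.994 0.0
[-0.47  0.63  1.01  0.    1.49  1.66]
```

```bash
python3 -m jog '[[-0.047,-0.01,-0.005,0,0,0,0.085],[-0.047,-0.01,-0.005,0,0,0,0.085],[-0.047,-0.01,-0.005,0,0,0,0.085],[-0.03,-0.037,0,0,0,0,0.085],[-0.03,-0.037,0,0,0,0,0.085]]' >/dev/null
python3 -m jog '[[-0.03,-0.037,0,0,0,0,0.085],[-0.03,-0.037,0,0,0,0,0.085],[-0.03,-0.037,0,0,0,0,0.085],[-0.03,-0.037,0,0,0,0,0.085],[-0.03,-0.037,0,0,0,0,0.085]]'|grep -E "pos|^force"
python3 - <<'E'
from h import *
im,c=shot("top","t20"); h=cv2.cvtColor(im,cv2.COLOR_RGB2HSV)
u,v=np.round(proj(c,[430,-231,3])).astype(int); sub=im[v-40:v+40,u-25:u+25]
for n,lo,hi,z in[("wood",(8,80,110),(22,220,255),21),("black",(0,0,0),(180,255,45),12)]:
  for k in blobs(sub,lo,hi,20)[:3]:
    r=cv2.minAreaRect(k); print(n,np.round(r[1]),onz(c,r[0][0]+u-25,r[0][1]+v-40,z).round(1))
u,v=np.round(proj(c,[667,47,100])).astype(int); sub=im[v-25:v+25,u-30:u+30]
for k in blobs(sub,(0,0,0),(180,255,50),8)[:4]:
    r=cv2.minAreaRect(k); print("post",r,onz(c,r[0][0]+u-30,r[0][1]+v-25,105).round(1))
for k in blobs(im,(20,150,120),(30,255,255),200)[:2]: print("pot",onz(c,*cv2.minAreaRect(k)[0],36).round(0))
E
```

```text
eef_pos: [490.1, 240.0, 255.4]
force: [0.1, -0.5, 0.2]
wood [38.  6.] [ 443.9 -227.8   21. ]
black [9. 4.] [ 360.  -233.7   12. ]
post ((31.26470947265625, 27.058828353881836), (6.5484619140625, 4.365641117095947), 75.96376037597656) [661.   43.8 105. ]
pot [ 505. -365.   36.]
pot [788. 149.  36.]
```

```bash
python3 -c "
from rig import finish_job
print(finish_job())"
```

```text
the job is handed in; nothing more can be done
None
```

The job is handed in at about 51 s of the 210 s. The brush was dipped, touched to the stud and laid back on its mat; both feet present stand in the channel under the closed bar, and the red nut turned freely about 2.8 rad to its firm stop with no sign of crossing. No verdict came back, and I viewed 18 pictures against the limit of 14.

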